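Make up a power-supply kit and a filter kit at the electronics bench

TASK

Make up the two kits from the stock standing on the bench mat. The power-supply kit goes in the three-compartment tote: the transformer in the largest, nearly square compartment, the large capacitor in the smaller one beside it and the heat sink in the long one; the filter kit goes in the two-compartment tote: the toroidal choke in the larger compartment and the small capacitor in the smaller one. Set every part down gently (no dropping), standing upright and flat on the floor of its compartment, and leave the spare relay, the screwdriver and the board fixture where they are.

Things in the scene. Friction and masses are not known exactly. Their poses are not given: they have to be found in the camera images.
- transformer: Loose transformer, dark laminated steel core with a copper winding, 0.3 kg, standing on its black foot. Origin: centre of its underside, z up. Core 18 (x) by 54 (y) by 45 mm high, its y ends flat and upright over the full height: grip across the 54 mm. Winding, foot and flange bulge to 44 (x) by 36 mm (y), up to 35 mm high, with pins to 38 mm.
- cap_large: Loose large electrolytic capacitor standing upright: dark round can with a bare aluminium top, 35 mm diameter, 50 mm high, about 0.07 kg. Origin: centre of its underside, z up along the can.
- cap_small: Loose small electrolytic capacitor standing upright, of the same make: dark round can with a bare aluminium top, 22 mm diameter, 40 mm high, about 0.025 kg. Origin: centre of its underside, z up along the can.
- heatsink: Loose finned bare-aluminium heat sink, a bar 25 mm (x) by 100 mm (y) by 40 mm high with upright fins on both long sides, about 0.12 kg. It stands on its 25 by 100 mm face. Origin: centre of its underside, z up. Grip across the 25 mm.
- choke: Loose toroidal choke: copper-wound ring standing on edge on a black foot, about 0.09 kg. Ring 46 mm outer diameter, 26 mm thick along x, its axis level along x; the hole does not matter. Foot 30 mm (x) by 42 mm (y) by 8 mm. Overall height 52 mm. Origin: centre of the underside of the foot, z up. Grip across the 26 mm, near the top.
- tote3: Black three-compartment tote (power-supply kit); does not move. Outside 129 (x) by 147 (y) by 20 mm high; all walls 3 mm thick, 20 mm high; floor top at 3 mm. Origin: centre of its underside. Compartments, inside size x by y, centre (x, y) in mm: long 50 by 141 at (-36.5, 0); largest 70 by 78 at (26.5, 31.5); smaller one beside it 70 by 60 at (26.5, -40.5). White card on its -x face.
- tote2: Black two-compartment tote (filter kit); does not move. Outside 66 (x) by 131 (y) by 20 mm high; all walls 3 mm thick, 20 mm high; floor top at 3 mm. Origin: centre of its underside. Compartments, inside size x by y, centre (x, y) in mm: larger 60 by 76 at (0, -24.5); smaller 60 by 46 at (0, 39.5). White card on its -x face.
- relay: Spare relay in the stock, belongs to neither kit and stays where it is: loose white box 13 mm (x) by 29 mm (y) by 26 mm high, on a black foot. Origin: centre of its underside.
- board_fixture: Dark steel plate 120 mm (x) by 180 mm (y), 3 mm thick, with a green circuit board held on four black posts, 63 mm high in all. Stays where it is. Origin: centre of the plate's underside.
- screwdriver: Screwdriver lying on the bench, about 145 mm long along its x, red handle 26 mm thick to -x, thin steel shank to +x. Stays where it is. Origin: on the bench under the inner end of the handle.

How it is judged:
By the outcome, as a careful person would: the job done as asked, in the order asked, and still so for the second after the job is handed in, with the robot touching nothing.
It also fails if it takes over 122 s, if anything falls off the work surface, if the arm or the gripper's body presses on something with over 40 N, if the wrist force passes 120 N, or if a joint passes its speed limit or range.

ROBOT

A 7-joint arm with a two-finger parallel gripper is mounted at the origin on the work surface. World frame = base frame: x ahead of the robot, y to its left, z up, the work surface at z = 0. Lengths are in m, angles in degrees, forces in N, time in s.
With the tool pointing down it reaches from about 0.4 to 0.9 m from the base axis. Payload 5.5 kg.
Tool frame: the origin (TCP) lies midway between the tips of the shut fingers; the grasp point (between the pads) lies 19 mm behind it; x points along the fingers, y is the direction in which the jaws open and shut, and the axes are right-handed (so a half turn about x gives the same grasp; the last joint's range is limited). The gripper opens to 85 mm and grips with 20 to 120 N. Pads are 22 mm wide; open, the fingers measure 114 mm over their backs; the gripper's body (76 mm by 85 mm) begins 54 mm behind the grasp point. The pads swing forward as they close: fully open they stand 13 mm farther back than shut.
Start: joints at [91.799, 28.699, -24.465, 88.831, 12.651, 65.22, -12.049], TCP at [0.149, -0.633, 0.231] pointing down, gripper open.
Joint ranges: [-164.97, 164.97], [-17.58, 116.51], [-87.97, 89.64], [11.32, 138.91], [-80.73, 260.73], [10.89, 115.49], [-147.41, 147.41]. Speed limits (degrees/s): [147.25, 147.25, 180, 180, 180, 180, 180].

INTERFACE

Orientations are given as [roll, pitch, yaw] about the fixed x, y, z axes, in that order (R = Rz(yaw) Ry(pitch) Rx(roll)).
In Python, from station import arm gives the robot as it stands. The module is installed in compiled form; this text tells all that it offers.
- The arm moves only by the tool drive_tool, never from a script. Its argument "rows" is a list that holds one entry, the list of rows, each a list of 5 numbers: the opening, from -1 (shut) to 1 (fully open), then the shift along the tool's x, y, z in m, then the turn about the tool's x in degrees. A call has 1 to 20 rows; each row shifts and turns the commanded pose from where the row before left it, along the tool's axes as they then stand; what a row does not reach is not made up. A row lasts 1/12 s, in which the tool goes at most 41.7 mm and 7.16 degrees, less where a joint would pass 70% of its speed; a pose out of reach is approached as far as the arm can. A call with a gripper value outside its range is refused whole. The fingers move at their own pace and stop on an object; "newtons" is the grip in N (left out, the last holds). Time passes only in rows, so rows that do not move let the fingers close. It gives the time, the measured TCP pose, the force and the opening at its end, in the units of the state.
- arm.sense(): the state, without advancing time (a new reading comes with each control period).
- arm.capture(name): name is "scene" or "top" or "wrist"; returns (picture, depth): 400x640x3 uint8, red, green, blue; 400x640 float32, m along the optical axis (not along the pixel's ray), 0 where there is no reading.
- arm.calibration(name): a dict with "fx", "fy", "cx", "cy" (pixels), "R" (3x3) and "t" (3): a world point X has camera coordinates R X + t; the wrist camera has in their place "mount" (4x4, takes a point from camera to tool coordinates, whose origin is the TCP and whose axes are the tool frame's). Camera axes: x right, y down, z forward; pixel columns grow to the right and rows downward; lengths in m; the calibration is good to about 2 mm. A picture is of the moment at which its call begins: read the wrist's pose just before it. calibration takes no time and is no camera call.
- arm.hand_in(): hands the job in, once; it reports no verdict.
The state is a dict: "time": time; "q": joint angles; "joint_vel": joint speeds; "joint_torque": joint torques, N m; "eef_pos": TCP position; "eef_rot": TCP orientation; "wrist_force": force on the tool from outside, world axes, zero at the start; "torque": the same for the moment, N m; "gripper_width": finger opening in m.
Only numpy, scipy, OpenCV 4.12 (cv2) and the standard library are available. Lean on these libraries where they do the work, as an engineer would, in place of code of your own. Each camera call takes 0.05 s, during which the arm holds its last target.

## Working session

There is one attempt and no reset: what is moved stays moved. The work goes in short steps, Python scripts to look and compute and a tool call to move; the robot and the scene stay as the last step left them, time stands still between calls to the robot, and variables do not carry over. Pictures are saved under pics/ and viewed, and the job is handed in when it is done.

Besides the shell and the picture viewer there is one more tool, called after "Emit:" as a command line: name --argument value ..., lists and objects as JSON in quotes. drive_tool: Moves the arm, as the interface text tells. Its arguments: {"type":"object","properties":{"rows":{"type":"array","items":{"type":"array","items":{"type":"array","items":{"type":"number"}}}},"newtons":{"type":"number"}},"required":["rows"]}

```bash
mkdir -p pics; ls; python3 - <<'E'
from station import arm
import cv2,numpy as np
s=arm.sense()
for k,v in s.items(): print(k,np.round(v,4))
for n in("scene","top","wrist"):
    c=arm.calibration(n); print(n,c)
    p,d=arm.capture(n); np.savez(f"{n}0.npz",p=p,d=d,pos=s["eef_pos"],rot=s["eef_rot"])
    cv2.imwrite(f"pics/{n}0.png",p[:,:,::-1])
E
```

```text
pics
time 0.0
q [ 91.801   28.7538 -24.4542  88.8899  12.6496  65.2178 -12.0497]
joint_vel [ 0.0196 -0.0183  0.0346  0.017   0.0381 -0.0022  0.0666]
joint_torque [ 1.00000e-04 -5.69539e+01 -5.81620e+00 -2.80944e+01  1.07000e-02
  1.21000e-02 -0.00000e+00]
eef_pos [ 0.1491 -0.632   0.2303]
eef_rot [-93.1443  89.8916 100.1376]
wrist_force [-0.0528 -0.6873  0.1081]
torque [-0.0063  0.0092  0.0107]
gripper_width 0.0853
scene {'fx': 510.8300839790965, 'fy': 510.8300839790965, 'cx': 315.9018306084925, 'cy': 193.8179955458229, 'R': array([[-0.49138969,  0.87093351, -0.00331665],
       [ 0.74170871,  0.41647758, -0.52575148],
       [-0.45651327, -0.26080884, -0.85063175]]), 't': array([ 0.31206201, -0.45104427,  1.35198835])}
top {'fx': 508.2638422601952, 'fy': 508.2638422601952, 'cx': 318.9001748056973, 'cy': 196.51419739323504, 'R': array([[ 0.02002504, -0.99978387,  0.00558588],
       [-0.99683718, -0.02039516, -0.07680936],
       [ 0.07690668, -0.0040301 , -0.99703015]]), 't': array([-0.01661688,  0.63943387,  1.15103459])}
wrist {'fx': 288.4464166608623, 'fy': 288.4464166608623, 'cx': 324.0649588105801, 'cy': 200.27253810815964, 'mount': array([[-4.31164192e-05, -2.99759413e-01,  9.54014828e-01,
        -1.42867502e-01],
       [ 9.99998345e-01, -1.74820106e-03, -5.04104717e-04,
         1.23766234e-03],
       [ 1.81891986e-03,  9.54013227e-01,  2.99758992e-01,
        -7.61230814e-02],
       [ 0.00000000e+00,  0.00000000e+00,  0.00000000e+00,
         1.00000000e+00]])}
```

View pics/scene0.png

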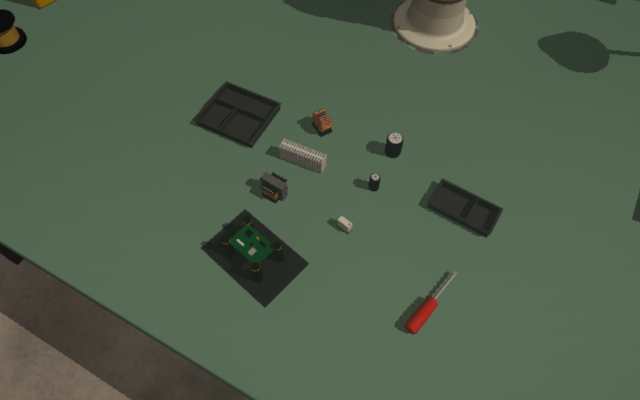

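View pics/top0.png

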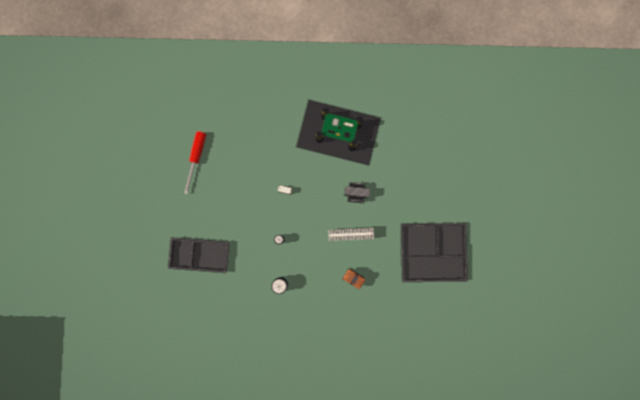

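```bash
cat > h.py <<'E'
import numpy as np,cv2
from station import arm
from scipy.spatial.transform import Rotation as Ro
def cloud(n,d,pos=None,rot=None):
    c=arm.calibration(n); v,u=np.mgrid[0:400,0:640]
    P=np.stack([(u-c["cx"])*d/c["fx"],(v-c["cy"])*d/c["fy"],d],-1)
    if n=="wrist":
        M=c["mount"]; P=P@M[:3,:3].T+M[:3,3]
        return P@Ro.from_euler("xyz",rot,degrees=True).as_matrix().T+pos
    return (P-c["t"])@c["R"]
E
python3 - <<'E'
from h import *
z=np.load("top0.npz");p,d=z["p"],z["d"];W=cloud("top",d)
h=W[...,2]
print(np.percentile(h[150:330,150:480],[1,10,50,90,99]))
m=((h>0.010)&(d>0)).astype(np.uint8); m[:95]=0; m[300:]=0;m[:, :160]=0
n,l,st,ce=cv2.connectedComponentsWithStats(m)
for i in range(1,n):
    if st[i,4]<15: continue
    k=l==i; hm=np.percentile(h[k],97)
    t=k&(h>hm-0.008); r=cv2.minAreaRect((W[t][:,:2]*1000).astype(np.float32)); r2=cv2.minAreaRect((W[k][:,:2]*1000).astype(np.float32))
    print(st[i],"h",hm.round(4),"top",np.round(r[0],1),np.round(r[1],1),round(r[2],1),"all",np.round(r2[0],1),np.round(r2[1],1),round(r2[2],1))
c=p[90:310,160:480]
cv2.imwrite("pics/topL.png",cv2.resize(p[170:300,160:320],None,fx=5,fy=4.5 if 0 else 4,interpolation=cv2.INTER_CUBIC)[:,:,::-1])
b=cv2.convertScaleAbs(p,alpha=1.8)
cv2.imwrite("pics/topL.png",cv2.resize(b[170:310,160:320],None,fx=4,fy=4,interpolation=cv2.INTER_CUBIC)[:,:,::-1])
cv2.imwrite("pics/topR.png",cv2.resize(b[170:300,310:480],None,fx=4,fy=4,interpolation=cv2.INTER_CUBIC)[:,:,::-1])
E
```

```text
[-0.00457898 -0.00204657  0.00114067  0.00525903  0.0468185 ]
[ 315  108   48   43 1006] h 0.065 top [796.  -45.7] [94.2 70.3] 76.9 all [797.2 -45.7] [98.3 76.4] 77.0
[184 131  22  63 437] h 0.0286 top [731.8 288.7] [ 22.2 112.9] 77.7 all [714.5 292.3] [ 26.2 149.2] 78.1
[344 182  25  20 379] h 0.0489 top [646.2 -89.3] [33.9 53.1] 4.7 all [652.  -88.4] [53.9 43.8] 88.0
[278 186  13   8  75] h 0.0315 top [654.7  77.7] [28.5 12.7] 78.7 all [654.7  77.7] [28.6 12.7] 78.7
[400 223  68  59 884] h 0.0241 top [ 517.3 -270.3] [133.5 153.9] 1.2 all [ 517.3 -270.9] [133.7 155. ] 1.3
[328 228  45  13 364] h 0.0444 top [554.7 -76.4] [ 24.7 100. ] 3.8 all [554.7 -76.3] [ 24.8 100.2] 4.0
[274 235  10   9  77] h 0.0452 top [540.   87.1] [18.1 18.3] 1.3 all [539.9  86.5] [18.4 19.5] 1.3
[167 237  62  36 554] h 0.0248 top [499.9 272.4] [137.4  71.8] 86.4 all [499.9 272.8] [138.2  72. ] 86.4
[342 269  23  20 245] h 0.0532 top [454.1 -85.1] [39.  25.1] 59.4 all [453.5 -85.4] [45.6 29.5] 58.9
[271 277  16  17 212] h 0.0552 top [435.8  82.5] [33.3 32.8] 43.5 all [436.5  82.7] [33. 34.] 64.4
```

View pics/topL.png

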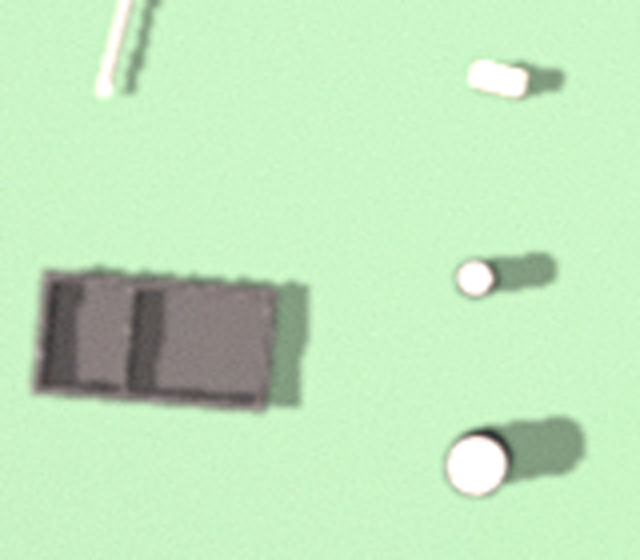

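View pics/topR.png

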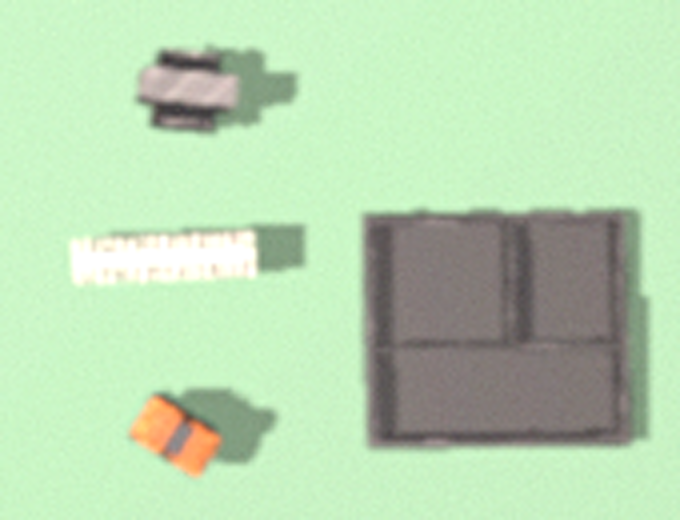

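```bash
cat >> h.py <<'E'
def st():
    s=arm.sense(); R=Ro.from_euler("xyz",s["eef_rot"],degrees=True).as_matrix()
    return s,np.array(s["eef_pos"]),R
def plan(xyz,jaw=None):
    """turn first, then shift; prints turn choices and shift in tool axes after the turn"""
    s,p,R=st(); cur=np.degrees(np.arctan2(R[1,1],R[0,1]))
    print("t",round(s["time"],2),"pos",p.round(4),"jawyaw",cur.round(1),"q7",round(s["q"][6],1),"w",round(s["gripper_width"],4),"F",np.round(s["wrist_force"],1),"tilt",np.degrees(np.arccos(-R[2,0])).round(2))
    opts=[0] if jaw is None else [(-(jaw-cur)+k*180) for k in(-2,-1,0,1,2)]
    for t in opts:
        if abs(t)>130: continue
        R2=R@Ro.from_euler("x",t,degrees=True).as_matrix()
        print("turn",round(t,1),"then shift tool",(R2.T@(np.array(xyz)-p)*1000).round(1))
E
python3 - <<'E'
from h import *
s,p,R=st();print(R.round(3))
plan([0.53,0.0,0.30],-4)
E
```

```text
[[-0.     0.23  -0.973]
 [ 0.001 -0.973 -0.23 ]
 [-1.    -0.001 -0.   ]]
t 0.15 pos [ 0.1492 -0.6321  0.2305] jawyaw -76.7 q7 -12.0 w 0.0852 F [-0.  -0.1  0.5] tilt 0.08
turn -72.7 then shift tool [ -68.7  335.8 -657.2]
turn 107.3 then shift tool [ -68.7 -335.8  657.2]
```

View pics/wrist0.png

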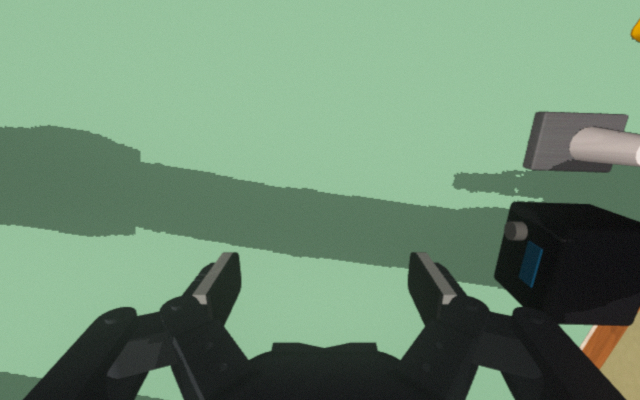

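```bash
python3 - <<'E'
from h import *
plan([0.56,-0.02,0.28],-98)
E
```

```text
t 0.15 pos [ 0.1492 -0.6321  0.2305] jawyaw -76.7 q7 -12.0 w 0.0852 F [-0.  -0.1  0.5] tilt 0.08
turn 21.3 then shift tool [ -48.7 -663.4 -321.6]
```

Emit:
drive_tool --rows '[[[1,-0.012,0,0,5.3],[1,-0.012,0,0,5.3],[1,-0.012,0,0,5.3],[1,-0.012,0,0,5.4],[1,0,-0.033,-0.016,0],[1,0,-0.033,-0.016,0],[1,0,-0.033,-0.016,0],[1,0,-0.033,-0.016,0],[1,0,-0.033,-0.016,0],[1,0,-0.033,-0.016,0],[1,0,-0.033,-0.016,0],[1,0,-0.033,-0.016,0]]]'

```text
time: 1.15
eef_pos: [0.3134, -0.3873, 0.2792]
eef_rot: [27.1, 90.0, -160.9]
wrist_force: [0.5, -0.7, -0.0]
gripper_width: 0.0855
```

```bash
python3 - <<'E'
from h import *
plan([0.56,-0.02,0.28],-98); print(np.round(arm.sense()["q"],1))
E
```

```text
t 1.15 pos [ 0.3134 -0.3873  0.2792] jawyaw -98.0 q7 -55.3 w 0.0855 F [ 0.5 -0.7 -0. ] tilt 0.02
turn -0.0 then shift tool [  -0.9 -398.  -193. ]
[ 74.2  10.3 -29.5 106.8   5.6  64.2 -55.3]
```

Emit:
drive_tool --rows '[[[1,0,-0.036,-0.0175,0],[1,0,-0.036,-0.0175,0],[1,0,-0.036,-0.0175,0],[1,0,-0.036,-0.0175,0],[1,0,-0.036,-0.0175,0],[1,0,-0.036,-0.0175,0],[1,0,-0.036,-0.0175,0],[1,0,-0.036,-0.0175,0],[1,0,-0.036,-0.0175,0],[1,0,-0.036,-0.0175,0],[1,0,-0.036,-0.0175,0],[1,0,0,0,0],[1,0,0,0,0]]]'

```text
time: 2.23
eef_pos: [0.5592, -0.02, 0.279]
eef_rot: [-72.1, 89.9, 100.2]
wrist_force: [0.1, -1.3, -1.1]
gripper_width: 0.0854
```

```bash
python3 - <<'E'
from h import *
plan([0.56,-0.02,0.28],-98); print(np.round(arm.sense()["q"],1))
s,p,R=st()
im,d=arm.capture("wrist"); np.savez("wrist1.npz",p=im,d=d,pos=p,rot=s["eef_rot"])
cv2.imwrite("pics/wrist1.png",im[:,:,::-1])
E
```

```text
t 2.23 pos [ 0.5592 -0.02    0.279 ] jawyaw -97.7 q7 -111.2 w 0.0854 F [ 0.1 -1.3 -1.1] tilt 0.12
turn 0.3 then shift tool [-1.  -0.1 -0.8]
[  34.7   20.2  -44.3   98.5   15.    67.5 -111.2]
```

View pics/wrist1.png

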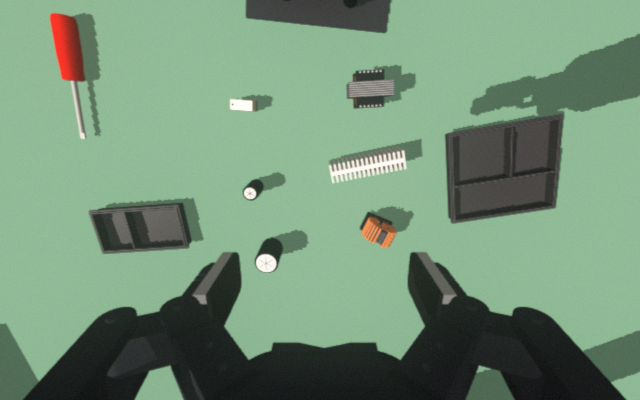

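```bash
cat >> h.py <<'E'
def clusters(W,d,m,lo=0.010,band=0.006,minpx=30):
    h=W[...,2]; k0=((h>lo)&(d>0)&m).astype(np.uint8)
    n,l,s,c=cv2.connectedComponentsWithStats(k0)
    for i in range(1,n):
        if s[i,4]<minpx: continue
        k=l==i; hm=np.percentile(h[k],95)
        t=k&(h>hm-band)
        r=[cv2.minAreaRect((W[q][:,:2]*1000).astype(np.float32)) for q in(t,k)]
        print(s[i],"h",hm.round(4),*[(np.round(a[0],1),np.round(a[1],1),round(a[2],1)) for a in r])
E
python3 - <<'E'
from h import *
z=np.load("wrist1.npz");W=cloud("wrist",z["d"],z["pos"],z["rot"])
print(np.percentile(W[130:170,200:300,2],[5,50,95]), np.percentile(W[100:150,410:440,2],[5,50,95]))
m=np.zeros((400,640),bool); m[40:272,40:600]=1; m[245:,180:250]=0;m[245:,400:]=0
clusters(W,z["d"],m)
b=cv2.convertScaleAbs(z["p"],alpha=1.4)
cv2.imwrite("pics/w1c.png",cv2.resize(b[60:200,310:440],None,fx=4,fy=4,interpolation=cv2.INTER_CUBIC)[:,:,::-1])
E
```

```text
[-0.00102772  0.00036977  0.00171069] [-0.00096415  0.00038127  0.00171423]
[  54   40   32   99 1295] h 0.0262 (array([737.7, 283.2]), array([22.4, 46.4]), 82.0) (array([703.1, 292.6]), array([ 24.2, 124.3]), 75.7)
[ 347   69   47   39 1374] h 0.0464 (array([651.9, -91.2]), array([54., 18.]), 85.2) (array([651.9, -91.1]), array([54.1, 44. ]), 85.1)
[230  99  26  12 257] h 0.0278 (array([655.4,  75.5]), array([29.2, 12.9]), 77.3) (array([655.4,  75.3]), array([29.6, 12.9]), 77.3)
[ 448  114  115  110 3007] h 0.0211 (array([ 516.9, -272.7]), array([135.5, 154.1]), 1.6) (array([ 516.9, -272.7]), array([135.5, 154.1]), 1.6)
[ 329  148   77   35 1315] h 0.0414 (array([554.8, -78.8]), array([25.4, 99.9]), 3.5) (array([554.8, -78.8]), array([25.5, 99.9]), 3.6)
[243 181  20  20 287] h 0.0416 (array([540.2,  84.5]), array([21.1, 20.8]), 8.3) (array([540.3,  84.4]), array([21.2, 20.9]), 9.9)
[  89  204  100   50 1549] h 0.0211 (array([500.8, 270. ]), array([138.8,  72.5]), 86.8) (array([500.8, 270. ]), array([138.8,  72.5]), 86.8)
[362 217  35  31 696] h 0.0512 (array([454.2, -87.6]), array([33.3, 25.4]), 58.1) (array([454.4, -87.3]), array([45., 26.]), 58.9)
[255 240  28  32 651] h 0.0517 (array([437.8,  80.2]), array([33.6, 32. ]), 80.1) (array([437.8,  80.1]), array([34.4, 32.1]), 80.1)
```

View pics/w1c.png

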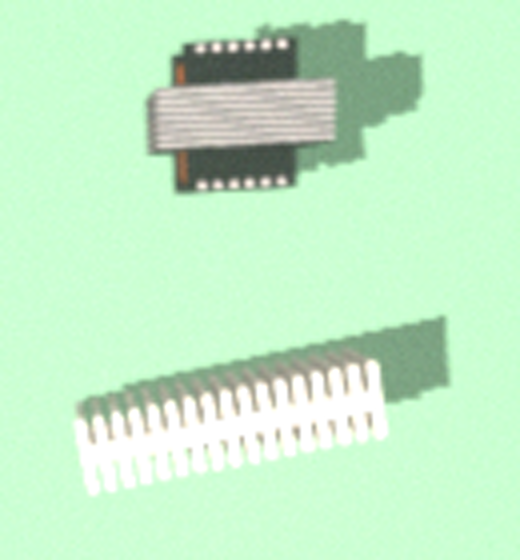

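```bash
python3 - <<'E'
from h import *
plan([0.6519,-0.0912,0.10],-94.8)
E
```

```text
t 2.28 pos [ 0.5586 -0.0227  0.2788] jawyaw -97.9 q7 -111.2 w 0.0853 F [-0.1 -1.8 -0.2] tilt 0.07
turn -3.1 then shift tool [178.6  60.4 -98.9]
```

Emit:
drive_tool --rows '[[[1,0,0,0,-3.1],[1,0.0255,0.0086,-0.0141,0],[1,0.0255,0.0086,-0.0141,0],[1,0.0255,0.0086,-0.0141,0],[1,0.0255,0.0086,-0.0141,0],[1,0.0255,0.0086,-0.0141,0],[1,0.0255,0.0086,-0.0141,0],[1,0.0255,0.0086,-0.0141,0],[1,0,0,0,0],[1,0,0,0,0],[1,0,0,0,0]]]'

```text
time: 3.2
eef_pos: [0.6515, -0.0928, 0.1018]
eef_rot: [-158.8, 90.0, 16.2]
wrist_force: [-0.6, 1.4, 0.3]
gripper_width: 0.0856
```

```bash
python3 - <<'E'
from h import *
plan([0.6519,-0.0912,0.018],-94.8)
s,p,R=st()
im,d=arm.capture("wrist"); 
cv2.imwrite("pics/wrist2.png",im[:,:,::-1])
W=cloud("wrist",d,p,s["eef_rot"]); m=np.zeros((400,640),bool); m[100:,240:410]=1
m&=(np.abs(W[...,0]-.652)<.05)&(np.abs(W[...,1]+.09)<.045)&(W[...,2]<.055)
clusters(W,d,m)
plan([0.6519,-0.0912,0.018],-94.8)
E
```

```text
t 3.2 pos [ 0.6515 -0.0928  0.1018] jawyaw -95.0 q7 -109.8 w 0.0856 F [-0.6  1.4  0.3] tilt 0.01
turn -0.2 then shift tool [83.8 -1.6 -0.3]
[ 283  180   75   60 3572] h 0.0461 (array([652.3, -91. ]), array([54.3, 18.4]), 85.2) (array([652.2, -91. ]), array([54.2, 44.8]), 85.0)
t 3.25 pos [ 0.6521 -0.0922  0.1027] jawyaw -94.9 q7 -109.8 w 0.0853 F [ 0.2 -0.3  1. ] tilt 0.11
turn -0.1 then shift tool [84.7 -0.9  0.4]
```

View pics/wrist2.png

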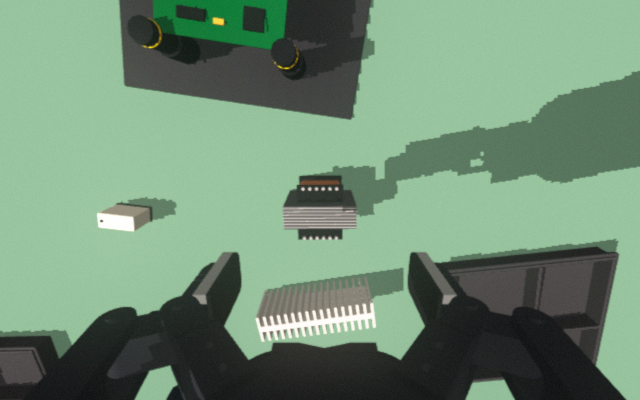

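Emit:
drive_tool --newtons 60 --rows '[[[1,0.021,-0.001,0,0],[1,0.021,0,0,0],[1,0.021,0,0,0],[1,0.014,0,0,0],[1,0.007,0,0,0],[1,0,0,0,0],[1,0,0,0,0],[-1,0,0,0,0],[-1,0,0,0,0],[-1,0,0,0,0],[-1,0,0,0,0],[-1,0,0,0,0],[-1,0,0,0,0],[-1,0,0,0,0]]]'

```text
time: 4.42
eef_pos: [0.6535, -0.0908, 0.0186]
eef_rot: [-175.0, 89.8, 0.1]
wrist_force: [-1.4, 0.3, 6.3]
gripper_width: 0.0527
```

```bash
python3 - <<'E'
from h import *
plan([0.6519,-0.0912,0.018],-94.8)
im,d=arm.capture("wrist"); 
cv2.imwrite("pics/wrist3.png",im[:,:,::-1])
E
```

```text
t 4.42 pos [ 0.6535 -0.0908  0.0186] jawyaw -94.9 q7 -112.7 w 0.0527 F [-1.4  0.3  6.3] tilt 0.16
turn -0.1 then shift tool [0.6 0.5 1.5]
```

View pics/wrist3.png

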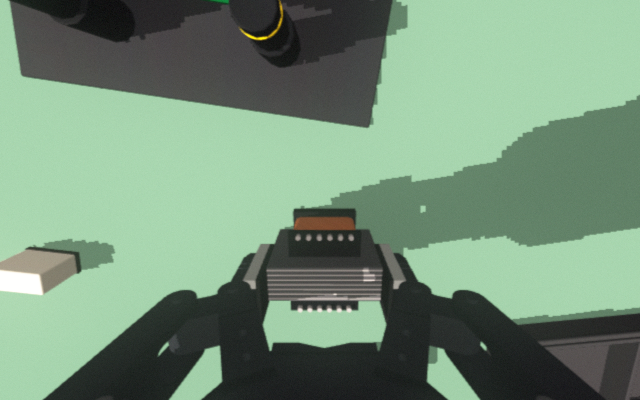

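Emit:
drive_tool --rows '[[[-1,-0.005,0,0,0],[-1,-0.015,0,0,0],[-1,-0.025,0,0,-3.2],[-1,-0.03,0,0,-3.3],[-1,0,0,0,0]]]'

```text
time: 4.88
eef_pos: [0.6559, -0.0911, 0.0985]
eef_rot: [172.6, 89.5, -5.7]
wrist_force: [1.1, 1.2, -1.4]
gripper_width: 0.0527
```

```bash
python3 - <<'E'
from h import *
plan([0.5425,-0.2405,0.085],-88.4)
E
```

```text
t 4.88 pos [ 0.6559 -0.0911  0.0985] jawyaw -88.3 q7 -104.4 w 0.0527 F [ 1.1  1.2 -1.4] tilt 0.51
turn 0.1 then shift tool [ 12.7 146.2 117.7]
```

Emit:
drive_tool --rows '[[[-1,0,0.01,0.008,0],[-1,0,0.02,0.016,0],[-1,0.001,0.023,0.0185,0],[-1,0.001,0.023,0.0185,0],[-1,0.001,0.023,0.0185,0],[-1,0.001,0.022,0.0182,0],[-1,0,0.016,0.012,0],[-1,0,0.009,0.007,0],[-1,0,0,0,0],[-1,0,0,0,0],[-1,0,0,0,0]]]'

```text
time: 5.8
eef_pos: [0.5405, -0.2385, 0.088]
eef_rot: [-134.7, 89.9, 46.9]
wrist_force: [-1.2, 0.6, -3.6]
gripper_width: 0.0531
```

```bash
python3 - <<'E'
from h import *
plan([0.5425,-0.2405,0.0215],-88.4)
im,d=arm.capture("wrist"); 
cv2.imwrite("pics/wrist4.png",im[:,:,::-1])
im,d=arm.capture("top"); 
cv2.imwrite("pics/top4.png",cv2.resize(cv2.convertScaleAbs(im,alpha=1.8)[150:300,310:480],None,fx=4,fy=4)[:,:,::-1])
plan([0.5425,-0.2405,0.0215],-88.4)
E
```

```text
t 5.8 pos [ 0.5405 -0.2385  0.088 ] jawyaw -88.3 q7 -90.0 w 0.0531 F [-1.2  0.6 -3.6] tilt 0.1
turn 0.1 then shift tool [66.5  2.2 -1.9]
t 5.9 pos [ 0.5407 -0.2381  0.0881] jawyaw -88.3 q7 -90.0 w 0.0527 F [ 0.1 -0.3 -2.7] tilt 0.09
turn 0.1 then shift tool [66.6  2.5 -1.7]
```

View pics/wrist4.png

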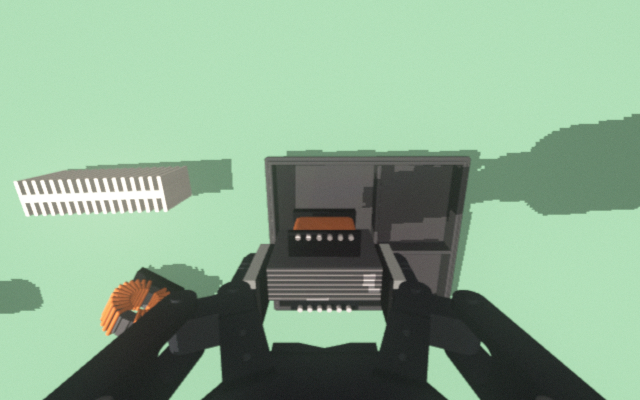

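Emit:
drive_tool --rows '[[[-1,0.018,0.0025,-0.0018,0],[-1,0.018,0,0,0],[-1,0.014,0,0,0],[-1,0.008,0,0,0],[-1,0.004,0,0,0],[-1,0,0,0,0],[-1,0,0,0,0]]]'

```text
time: 6.48
eef_pos: [0.5418, -0.2425, 0.0261]
eef_rot: [-165.7, 90.0, 15.9]
wrist_force: [-0.3, -0.8, -2.8]
gripper_width: 0.0529
```

```bash
python3 - <<'E'
from h import *
plan([0.5425,-0.2405,0.0215],-88.4)
im,d=arm.capture("wrist"); 
cv2.imwrite("pics/wrist5.png",im[:,:,::-1])
E
```

```text
t 6.48 pos [ 0.5418 -0.2425  0.0261] jawyaw -88.4 q7 -92.7 w 0.0529 F [-0.3 -0.8 -2.8] tilt 0.03
turn 0.0 then shift tool [ 4.6 -1.9 -0.7]
```

View pics/wrist5.png

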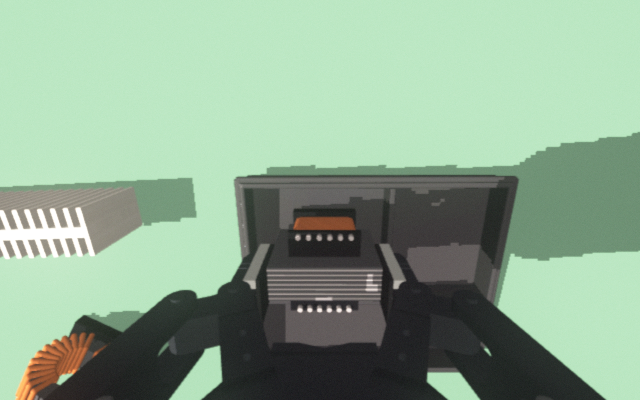

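Emit:
drive_tool --rows '[[[-1,0.001,-0.0015,0,0],[-1,0.001,0,0,0],[-1,0.001,0,0,0],[-1,0.0005,0,0,0],[-1,0,0,0,0],[-1,0,0,0,0]]]'

```text
time: 7.03
eef_pos: [0.5412, -0.2414, 0.0224]
eef_rot: [108.8, 90.0, -69.6]
wrist_force: [-0.5, 0.1, -3.3]
gripper_width: 0.0528
```

Emit:
drive_tool --rows '[[[-1,0.0005,0,0,0],[-1,0.0005,0,0,0],[-1,0,0,0,0],[-1,0,0,0,0]]]'

```text
time: 7.37
eef_pos: [0.5413, -0.2414, 0.0216]
eef_rot: [108.3, 90.0, -70.1]
wrist_force: [-1.3, 0.9, 0.1]
gripper_width: 0.0529
```

Emit:
drive_tool --rows '[[[-1,0.0007,0,0,0],[-1,0,0,0,0],[0.35,0,0,0,0],[0.5,0,0,0,0],[0.7,0,0,0,0],[0.7,0,0,0,0],[0.7,0,0,0,0],[0.7,0,0,0,0]]]'

```text
time: 8.03
eef_pos: [0.5413, -0.2413, 0.0206]
eef_rot: [-156.0, 90.0, 25.6]
wrist_force: [0.0, -0.1, -0.1]
gripper_width: 0.0725
```

```bash
python3 - <<'E'
from h import *
plan([0.5425,-0.2405,0.0215],-88.4)
im,d=arm.capture("wrist"); 
cv2.imwrite("pics/wrist6.png",im[:,:,::-1])
E
```

```text
t 8.03 pos [ 0.5413 -0.2413  0.0206] jawyaw -88.4 q7 -93.1 w 0.0725 F [ 0.  -0.1 -0.1] tilt 0.01
turn -0.0 then shift tool [-0.9 -0.8 -1.2]
```

View pics/wrist6.png

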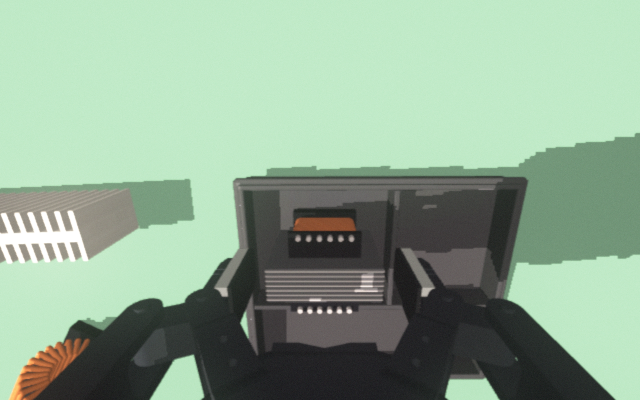

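Emit:
drive_tool --rows '[[[0.7,-0.006,0,0,0],[1,-0.016,0,0,0],[1,-0.022,0,0,0],[1,-0.026,0,0,0],[1,-0.01,0,0,-6.9],[1,-0.01,0,0,-6.9],[1,-0.01,0,0,-6.9],[1,0,0,0,-6.9],[1,0,0,0,-6.9],[1,0,0,0,-6.9],[1,0,0,0,-6.9],[1,0,0,0,-6.9],[1,0,0,0,-6.9],[1,0,0,0,-6.9],[1,0,0,0,-6.9],[1,0,0,0,-6.9],[1,0,0,0,-6.9]]]'

```text
time: 9.5
eef_pos: [0.5412, -0.2415, 0.1211]
eef_rot: [17.5, 90.0, -70.9]
wrist_force: [0.4, -0.5, 0.4]
gripper_width: 0.0857
```

```bash
python3 - <<'E'
from h import *
plan([0.4378,0.0802,0.12],1.6)
print(np.round(arm.sense()["q"],1))
im,d=arm.capture("wrist"); 
cv2.imwrite("pics/wrist7.png",im[:,:,::-1])
E
```

```text
t 9.5 pos [ 0.5412 -0.2415  0.1211] jawyaw 1.6 q7 -10.0 w 0.0857 F [ 0.4 -0.5  0.4] tilt 0.03
turn 0.0 then shift tool [   0.9  -94.4 -324.5]
[ 63.4  42.8 -59.4 101.8  42.1  60.7 -10. ]
```

View pics/wrist7.png

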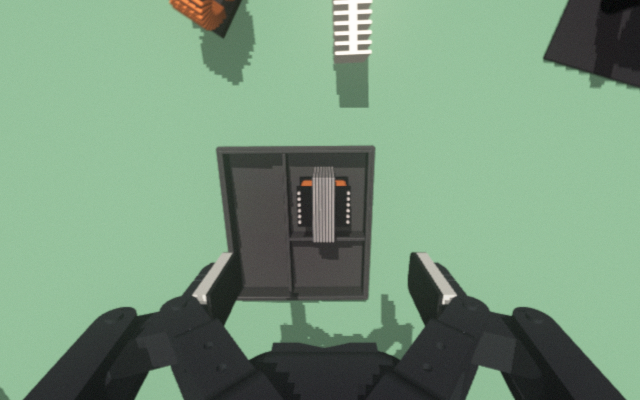

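Emit:
drive_tool --rows '[[[1,0,-0.0094,-0.0324,0],[1,0,-0.0094,-0.0324,0],[1,0,-0.0094,-0.0324,0],[1,0,-0.0094,-0.0324,0],[1,0,-0.0094,-0.0324,0],[1,0,-0.0094,-0.0324,0],[1,0,-0.0094,-0.0324,0],[1,0,-0.0094,-0.0324,0],[1,0,-0.0094,-0.0324,0],[1,0,-0.0094,-0.0324,0],[1,0,0,0,0],[1,0,0,0,0],[1,0,0,0,0]]]'

```text
time: 10.63
eef_pos: [0.4403, 0.0801, 0.1208]
eef_rot: [24.9, 89.9, -63.8]
wrist_force: [0.7, 0.5, -0.4]
gripper_width: 0.0853
```

```bash
python3 - <<'E'
from h import *
s,p,R=st()
im,d=arm.capture("wrist"); 
cv2.imwrite("pics/wrist8.png",im[:,:,::-1])
W=cloud("wrist",d,p,s["eef_rot"]); m=np.zeros((400,640),bool); m[:,240:410]=1
m&=(np.abs(W[...,0]-.438)<.04)&(np.abs(W[...,1]-.08)<.04)&(W[...,2]<.06)
clusters(W,d,m)
plan([0.4378,0.0802,0.018],1.6)
print(np.round(arm.sense()["q"],1))
E
```

```text
[ 298  175   44   54 1821] h 0.0518 (array([436.6,  80.8]), array([34.6, 34.4]), 58.3) (array([436.3,  81.6]), array([34.2, 35.2]), 1.3)
t 10.68 pos [0.4405 0.0794 0.1207] jawyaw 1.1 q7 -45.9 w 0.0854 F [0.6 0.1 0.8] tilt 0.06
turn -0.5 then shift tool [102.7  -2.7  -0.9]
[ 40.3  30.7 -65.6 121.5  36.8  51.  -45.9]
```

View pics/wrist8.png

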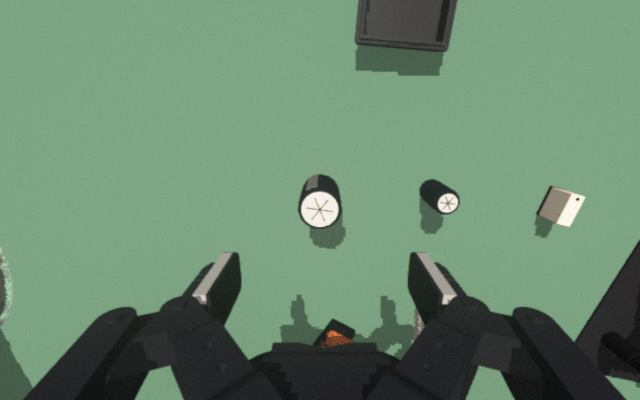

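Emit:
drive_tool --newtons 40 --rows '[[[1,0.02,-0.0035,-0.0015,0],[1,0.025,0,0,0],[1,0.025,0,0,0],[1,0.018,0,0,0],[1,0.011,0,0,0],[1,0,0,0,0],[1,0,0,0,0],[-1,0,0,0,0],[-1,0,0,0,0],[-1,0,0,0,0],[-1,0,0,0,0],[-1,0,0,0,0],[-1,0,0,0,0],[-1,0,0,0,0],[-1,0,0,0,0]]]'

```text
time: 11.93
eef_pos: [0.437, 0.0817, 0.0224]
eef_rot: [54.5, 89.9, -34.2]
wrist_force: [-1.3, -1.2, 7.1]
gripper_width: 0.0339
```

```bash
python3 - <<'E'
from h import *
plan([0.4378,0.0802,0.1],1.6)
im,d=arm.capture("wrist"); 
cv2.imwrite("pics/wrist9.png",im[:,:,::-1])
E
```

```text
t 11.93 pos [0.437  0.0817 0.0224] jawyaw 1.3 q7 -56.5 w 0.0339 F [-1.3 -1.2  7.1] tilt 0.09
turn -0.3 then shift tool [-77.6   0.8   1.6]
```

View pics/wrist9.png

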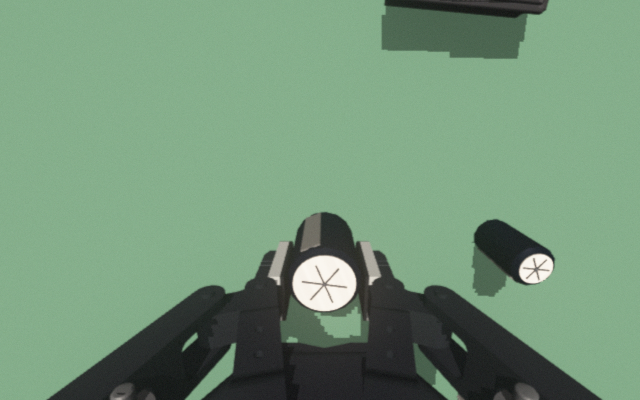

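Emit:
drive_tool --rows '[[[-1,-0.004,0,0,0],[-1,-0.014,0,0,0],[-1,-0.024,0,0,0],[-1,-0.03,0,0,0],[-1,-0.018,0,0,0],[-1,0,0,0,0]]]'

```text
time: 12.48
eef_pos: [0.4387, 0.0827, 0.1148]
eef_rot: [90.6, 89.7, 1.9]
wrist_force: [0.3, 0.3, -1.7]
gripper_width: 0.0336
```

```bash
python3 - <<'E'
from h import *
plan([0.5445,-0.3124,0.11],1.6)
E
```

```text
t 12.48 pos [0.4387 0.0827 0.1148] jawyaw 1.3 q7 -46.8 w 0.0336 F [ 0.3  0.3 -1.7] tilt 0.32
turn -0.3 then shift tool [  5.3  94.7 397.9]
```

Emit:
drive_tool --rows '[[[-1,0,0.004,0.016,0],[-1,0,0.0079,0.033,0],[-1,0,0.0087,0.0365,0],[-1,0,0.0087,0.0365,0],[-1,0,0.0087,0.0365,0],[-1,0,0.0087,0.0365,0],[-1,0,0.0087,0.0365,0],[-1,0,0.0087,0.0365,0],[-1,0,0.0087,0.0365,0],[-1,0,0.0087,0.0365,0],[-1,0.002,0.0079,0.033,0],[-1,0.002,0.004,0.0175,0],[-1,0,0,0,0],[-1,0,0,0,0],[-1,0,0,0,0]]]'

```text
time: 13.73
eef_pos: [0.5381, -0.3059, 0.1069]
eef_rot: [-148.0, 89.9, 123.3]
wrist_force: [0.1, 0.4, -1.3]
gripper_width: 0.0336
```

```bash
python3 - <<'E'
from h import *
plan([0.5445,-0.3124,0.0254],1.6)
im,d=arm.capture("wrist"); 
cv2.imwrite("pics/wrist10.png",im[:,:,::-1])
plan([0.5445,-0.3124,0.0254],1.6)
E
```

```text
t 13.73 pos [ 0.5381 -0.3059  0.1069] jawyaw 1.3 q7 -4.2 w 0.0336 F [ 0.1  0.4 -1.3] tilt 0.1
turn -0.3 then shift tool [81.4  6.3  6.8]
t 13.78 pos [ 0.5383 -0.3055  0.1072] jawyaw 1.4 q7 -4.2 w 0.0337 F [ 0.3  1.  -1.1] tilt 0.08
turn -0.2 then shift tool [81.8  6.   7.2]
```

View pics/wrist10.png

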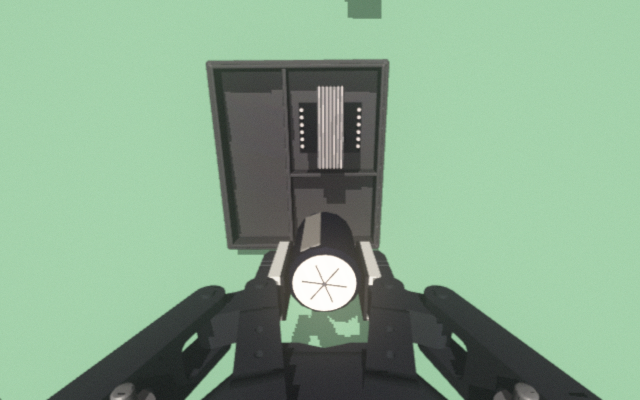

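Emit:
drive_tool --rows '[[[-1,0,0.006,0.007,0],[-1,0.02,0,0,0],[-1,0.024,0,0,0],[-1,0.018,0,0,0],[-1,0.01,0,0,0],[-1,0.005,0,0,0],[-1,0,0,0,0],[-1,0,0,0,0]]]'

```text
time: 14.45
eef_pos: [0.5454, -0.314, 0.0311]
eef_rot: [91.7, 90.0, 3.0]
wrist_force: [0.0, -0.0, -0.5]
gripper_width: 0.0337
```

```bash
python3 - <<'E'
from h import *
plan([0.5445,-0.3124,0.0254],1.6)
im,d=arm.capture("wrist"); 
cv2.imwrite("pics/wrist11.png",im[:,:,::-1])
E
```

```text
t 14.45 pos [ 0.5454 -0.314   0.0311] jawyaw 1.3 q7 -6.9 w 0.0337 F [ 0.  -0.  -0.5] tilt 0.04
turn -0.3 then shift tool [ 5.7 -0.9 -1.7]
```

View pics/wrist11.png

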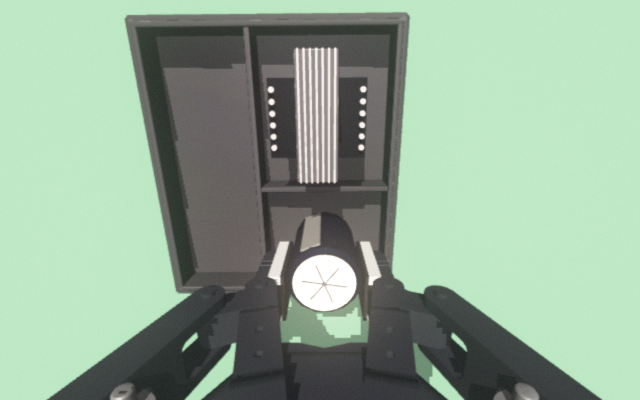

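Emit:
drive_tool --rows '[[[-1,0.002,0,-0.001,0],[-1,0.0015,0,0,0],[-1,0.001,0,0,0],[-1,0.0005,0,0,0],[-1,0,0,0,0],[-1,0,0,0,0]]]'

```text
time: 15.0
eef_pos: [0.5447, -0.3134, 0.0257]
eef_rot: [7.3, 90.0, -81.4]
wrist_force: [-0.6, -0.5, -0.9]
gripper_width: 0.0337
```

Emit:
drive_tool --rows '[[[-1,0.0005,0,0,0],[-1,0.0005,0,0,0],[-1,0,0,0,0],[-1,0,0,0,0]]]'

```text
time: 15.33
eef_pos: [0.5449, -0.3134, 0.0255]
eef_rot: [-3.6, 90.0, -92.3]
wrist_force: [-1.8, 0.7, 4.9]
gripper_width: 0.0338
```

Emit:
drive_tool --rows '[[[-0.1,0,0,0,0],[0,0,0,0,0],[0.2,0,0,0,0],[0.3,0,0,0,0],[0.3,0,0,0,0],[0.3,0,0,0,0]]]'

```text
time: 15.83
eef_pos: [0.5448, -0.3132, 0.0245]
eef_rot: [177.0, 90.0, 88.3]
wrist_force: [0.1, -0.5, 0.5]
gripper_width: 0.0553
```

```bash
python3 - <<'E'
from h import *
plan([0.5445,-0.3124,0.0254],1.6)
im,d=arm.capture("wrist"); 
cv2.imwrite("pics/wrist12.png",im[:,:,::-1])
E
```

```text
t 15.83 pos [ 0.5448 -0.3132  0.0245] jawyaw 1.3 q7 -7.2 w 0.0553 F [ 0.1 -0.5  0.5] tilt 0.01
turn -0.3 then shift tool [-0.9 -0.2 -0.8]
```

View pics/wrist12.png

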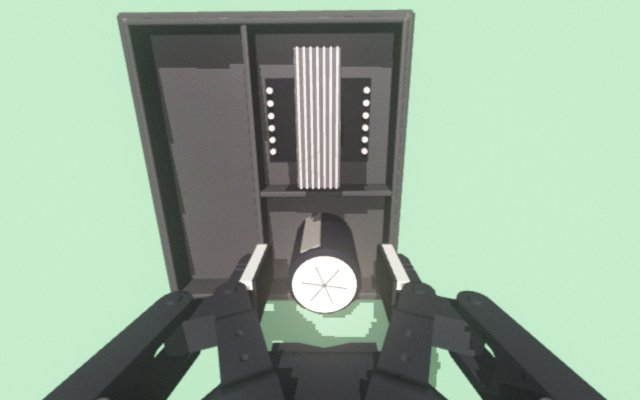

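Emit:
drive_tool --rows '[[[0.3,-0.006,0,0,0],[0.3,-0.016,0,0,0],[0.3,-0.024,0,0,0],[0.6,-0.028,0,0,0],[1,-0.024,0,0,-2.2],[1,-0.006,0,0,0]]]'

```text
time: 16.38
eef_pos: [0.5476, -0.3136, 0.1345]
eef_rot: [60.4, 89.6, -26.0]
wrist_force: [0.8, -0.3, 1.0]
gripper_width: 0.0853
```

```bash
python3 - <<'E'
from h import *
plan([0.5548,-0.0788,0.11],3.5)
E
```

```text
t 16.38 pos [ 0.5476 -0.3136  0.1345] jawyaw 3.6 q7 -0.7 w 0.0853 F [ 0.8 -0.3  1. ] tilt 0.41
turn 0.1 then shift tool [  23.8   21.3 -234. ]
```

Emit:
drive_tool --rows '[[[1,0,0.003,-0.028,0],[1,0,0.003,-0.034,0],[1,0,0.003,-0.034,0],[1,0.004,0.003,-0.034,0],[1,0.004,0.003,-0.034,0],[1,0.004,0.003,-0.034,0],[1,0.004,0.003,-0.034,0],[1,0,0,0,0],[1,0,0,0,0],[1,0,0,0,0]]]'

```text
time: 17.22
eef_pos: [0.5518, -0.0807, 0.1131]
eef_rot: [14.7, 89.9, -71.8]
wrist_force: [-0.6, -0.8, -0.2]
gripper_width: 0.0855
```

```bash
python3 - <<'E'
from h import *
s,p,R=st()
im,d=arm.capture("wrist"); 
cv2.imwrite("pics/wrist13.png",im[:,:,::-1])
W=cloud("wrist",d,p,s["eef_rot"]); m=np.zeros((400,640),bool); m[:,240:410]=1
m&=(np.abs(W[...,0]-.555)<.04)&(np.abs(W[...,1]+.08)<.08)&(W[...,2]<.06)
clusters(W,d,m)
plan([0.5548,-0.0788,0.018],3.5)
E
```

```text
[ 313  139   34  125 3859] h 0.0411 (array([555.5, -78.8]), array([ 25.1, 100.7]), 3.6) (array([555.5, -78.8]), array([ 25.1, 100.8]), 3.7)
t 17.27 pos [ 0.5518 -0.0817  0.1129] jawyaw 3.4 q7 -25.1 w 0.0855 F [ 0.2 -0.4 -0.4] tilt 0.07
turn -0.1 then shift tool [94.9  3.2 -2.8]
```

View pics/wrist13.png

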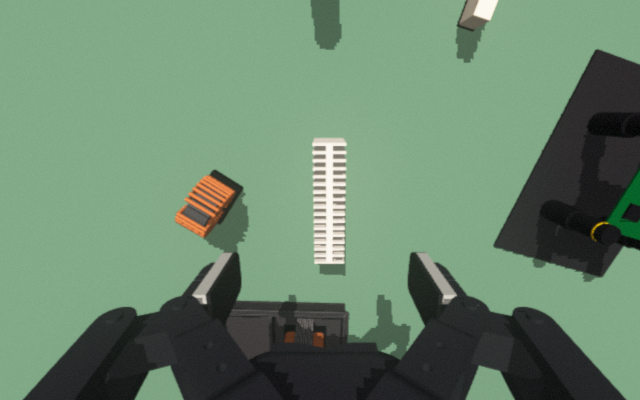

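Emit:
drive_tool --newtons 50 --rows '[[[1,0.018,0.0037,-0.0025,0],[1,0.024,0,0,0],[1,0.024,0,0,0],[1,0.018,0,0,0],[1,0.0105,0,0,0],[1,0,0,0,0],[1,0,0,0,0],[-1,0,0,0,0],[-1,0,0,0,0],[-1,0,0,0,0],[-1,0,0,0,0],[-1,0,0,0,0],[-1,0,0,0,0],[-1,0,0,0,0],[-1,0,0,0,0]]]'

```text
time: 18.52
eef_pos: [0.5558, -0.0778, 0.0188]
eef_rot: [66.5, 89.9, -20.0]
wrist_force: [-0.1, -0.1, 6.4]
gripper_width: 0.024
```

```bash
python3 - <<'E'
from h import *
plan([0.5548,-0.0788,0.018],3.5)
im,d=arm.capture("wrist"); 
cv2.imwrite("pics/wrist14.png",im[:,:,::-1])
E
```

```text
t 18.52 pos [ 0.5558 -0.0778  0.0188] jawyaw 3.5 q7 -30.9 w 0.024 F [-0.1 -0.1  6.4] tilt 0.08
turn -0.0 then shift tool [ 0.8 -1.1  1. ]
```

View pics/wrist14.png

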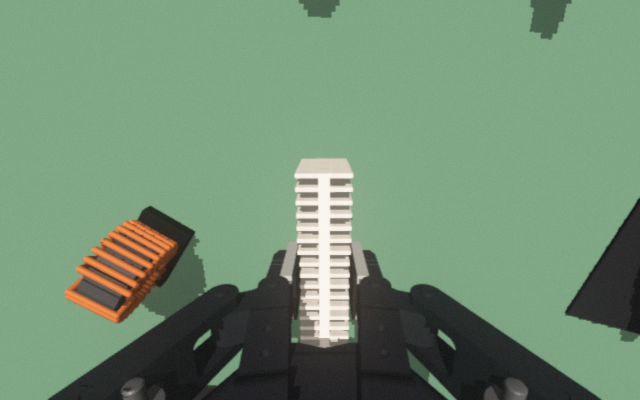

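Emit:
drive_tool --rows '[[[-1,-0.004,0,0,0],[-1,-0.014,0,0,0],[-1,-0.024,0,0,0],[-1,-0.03,0,0,1.9],[-1,-0.014,0,0,0],[-1,0,0,0,0]]]'

```text
time: 19.07
eef_pos: [0.5576, -0.0775, 0.108]
eef_rot: [77.6, 89.7, -10.8]
wrist_force: [0.5, 0.6, -0.4]
gripper_width: 0.0238
```

```bash
python3 - <<'E'
from h import *
plan([0.4804,-0.2737,0.10],1.6)
E
```

```text
t 19.07 pos [ 0.5576 -0.0775  0.108 ] jawyaw 1.6 q7 -27.4 w 0.0238 F [ 0.5  0.6 -0.4] tilt 0.35
turn 0.0 then shift tool [  7.7 -82.7 194. ]
```

Emit:
drive_tool --rows '[[[-1,0,-0.004,0.01,0],[-1,0,-0.0085,0.02,0],[-1,0,-0.0128,0.03,0],[-1,0,-0.0128,0.03,0],[-1,0,-0.0128,0.03,0],[-1,0,-0.0128,0.03,0],[-1,0.002,-0.009,0.022,0],[-1,0.002,-0.006,0.014,0],[-1,0.002,-0.004,0.008,0],[-1,0,0,0,0],[-1,0,0,0,0],[-1,0,0,0,0]]]'

```text
time: 20.07
eef_pos: [0.4782, -0.2722, 0.0979]
eef_rot: [172.4, 89.9, 84.1]
wrist_force: [0.1, 0.1, -0.7]
gripper_width: 0.0238
```

```bash
python3 - <<'E'
from h import *
plan([0.4804,-0.2737,0.0218],1.6)
im,d=arm.capture("wrist"); 
cv2.imwrite("pics/wrist15.png",im[:,:,::-1])
plan([0.4804,-0.2737,0.0218],1.6)
E
```

```text
t 20.07 pos [ 0.4782 -0.2722  0.0979] jawyaw 1.7 q7 -6.5 w 0.0238 F [ 0.1  0.1 -0.7] tilt 0.07
turn 0.1 then shift tool [76.1  2.2  1.7]
t 20.12 pos [ 0.4785 -0.272   0.0981] jawyaw 1.7 q7 -6.5 w 0.0238 F [ 0.3  0.3 -0.4] tilt 0.06
turn 0.1 then shift tool [76.3  1.8  1.8]
```

View pics/wrist15.png

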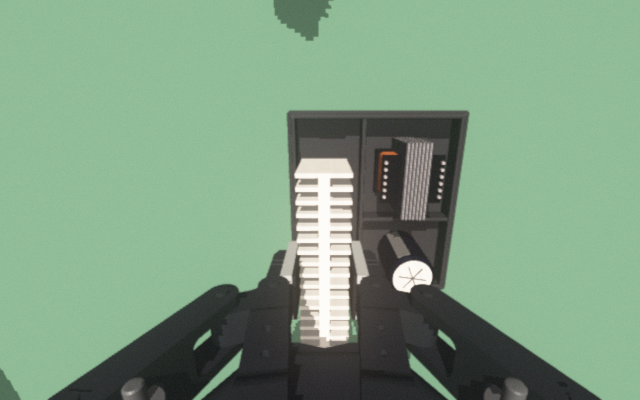

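Emit:
drive_tool --rows '[[[-1,0,0,0.0065,0],[-1,0.018,0,0,0],[-1,0.022,0,0,0],[-1,0.017,0,0,0],[-1,0.009,0,0,0],[-1,0.005,0,0,0],[-1,0,0,0,0],[-1,0,0,0,0]]]'

```text
time: 20.78
eef_pos: [0.4788, -0.2802, 0.0277]
eef_rot: [82.8, 90.0, -5.6]
wrist_force: [-0.3, -0.6, -0.8]
gripper_width: 0.0238
```

```bash
python3 - <<'E'
from h import *
plan([0.478,-0.279,0.0218],1.6)
im,d=arm.capture("wrist"); 
cv2.imwrite("pics/wrist16.png",im[:,:,::-1])
E
```

```text
t 20.78 pos [ 0.4788 -0.2802  0.0277] jawyaw 1.6 q7 -10.1 w 0.0238 F [-0.3 -0.6 -0.8] tilt 0.05
turn 0.0 then shift tool [ 5.9 -0.7 -1.2]
```

View pics/wrist16.png

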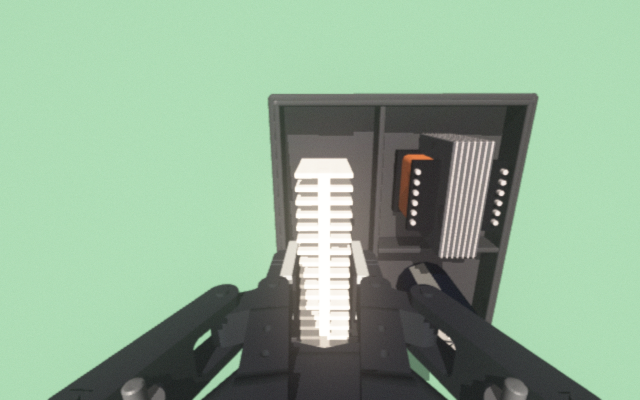

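Emit:
drive_tool --rows '[[[-1,0.002,-0.0005,0,0],[-1,0.0015,0,0,0],[-1,0.001,0,0,0],[-1,0.0005,0,0,0],[-1,0,0,0,0],[-1,0,0,0,0]]]'

```text
time: 21.33
eef_pos: [0.4776, -0.2805, 0.0222]
eef_rot: [69.4, 90.0, -19.0]
wrist_force: [0.1, 0.1, -1.8]
gripper_width: 0.024
```

Emit:
drive_tool --rows '[[[-1,0.0005,0,0,0],[-1,0.0004,0,0,0],[-1,0,0,0,0],[-1,0,0,0,0]]]'

```text
time: 21.67
eef_pos: [0.4777, -0.2805, 0.0218]
eef_rot: [-3.7, 90.0, -92.1]
wrist_force: [-2.2, -0.2, 4.8]
gripper_width: 0.0239
```

Contact. Open to about 40 mm only.

Emit:
drive_tool --rows '[[[-0.35,0,0,0,0],[-0.25,0,0,0,0],[-0.15,0,0,0,0],[-0.1,0,0,0,0],[-0.1,0,0,0,0],[-0.1,0,0,0,0]]]'

```text
time: 22.17
eef_pos: [0.4775, -0.2804, 0.0211]
eef_rot: [-166.0, 90.0, 105.6]
wrist_force: [0.8, 1.8, -0.7]
gripper_width: 0.0385
```

```bash
python3 - <<'E'
from h import *
plan([0.478,-0.279,0.0218],1.6)
im,d=arm.capture("wrist"); 
cv2.imwrite("pics/wrist17.png",im[:,:,::-1])
E
```

```text
t 22.17 pos [ 0.4775 -0.2804  0.0211] jawyaw 1.6 q7 -10.5 w 0.0385 F [ 0.8  1.8 -0.7] tilt 0.01
turn -0.0 then shift tool [-0.7  0.5 -1.4]
```

View pics/wrist17.png

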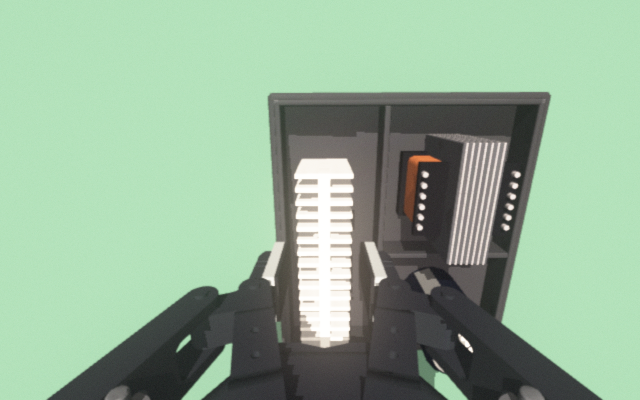

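Emit:
drive_tool --rows '[[[-0.1,-0.005,0,0,0],[-0.1,-0.014,0,0,0],[-0.1,-0.022,0,0,0],[0.3,-0.026,0,0,0],[1,-0.02,0,0,6.6],[1,-0.01,0,0,6.6],[1,0,0,0,6.6],[1,0,0,0,6.6],[1,0,0,0,6.7],[1,0,0,0,0]]]'

```text
time: 23.05
eef_pos: [0.478, -0.2804, 0.1198]
eef_rot: [71.2, 89.9, -50.6]
wrist_force: [0.8, 0.5, -0.3]
gripper_width: 0.0853
```

```bash
python3 - <<'E'
from h import *
plan([0.4542,-0.0875,0.11],-31.5)
im,d=arm.capture("wrist"); 
cv2.imwrite("pics/wrist18.png",im[:,:,::-1])
E
```

```text
t 23.05 pos [ 0.478  -0.2804  0.1198] jawyaw -31.7 q7 -33.4 w 0.0853 F [ 0.8  0.5 -0.3] tilt 0.11
turn -0.2 then shift tool [   9.5 -121.1 -152.1]
```

View pics/wrist18.png

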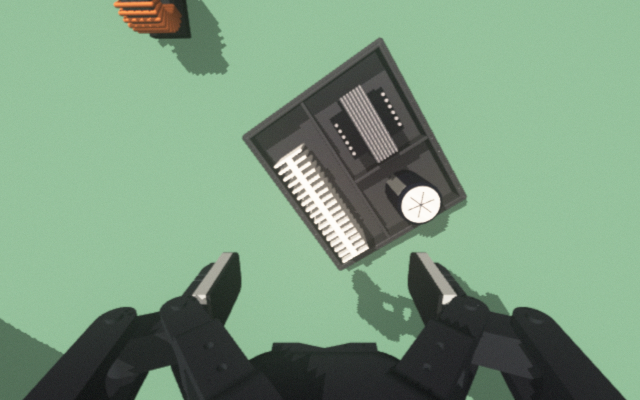

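Emit:
drive_tool --rows '[[[1,0,-0.02,-0.025,0],[1,0,-0.02,-0.025,0],[1,0,-0.02,-0.025,0],[1,0,-0.02,-0.025,0],[1,0,-0.02,-0.026,0],[1,0.005,-0.021,-0.026,0],[1,0,0,0,0],[1,0,0,0,0],[1,0,0,0,0]]]'

```text
time: 23.85
eef_pos: [0.4541, -0.0879, 0.1135]
eef_rot: [57.5, 90.0, -63.8]
wrist_force: [1.1, -0.7, 0.3]
gripper_width: 0.0853
```

```bash
python3 - <<'E'
from h import *
s,p,R=st()
im,d=arm.capture("wrist"); 
cv2.imwrite("pics/wrist19.png",im[:,:,::-1])
W=cloud("wrist",d,p,s["eef_rot"]); m=np.zeros((400,640),bool); m[:,240:410]=1
m&=(np.abs(W[...,0]-.454)<.05)&(np.abs(W[...,1]+.087)<.05)&(W[...,2]<.06)
clusters(W,d,m); clusters(W,d,m,0.01,0.02)
plan([0.4542,-0.0875,0.018],-31.5)
E
```

```text
[ 307  177   34   56 1791] h 0.0511 (array([454.4, -87.5]), array([32.5, 25.9]), 58.5) (array([455. , -86.3]), array([42.3, 26. ]), 59.0)
[ 307  177   34   56 1791] h 0.0511 (array([455. , -86.3]), array([42.3, 26. ]), 59.0) (array([455. , -86.3]), array([42.3, 26. ]), 59.0)
t 23.9 pos [ 0.4542 -0.0886  0.1134] jawyaw -31.5 q7 -53.3 w 0.0854 F [ 0.1 -0.1  0.8] tilt 0.04
turn 0.0 then shift tool [95.4 -0.6 -1. ]
```

View pics/wrist19.png

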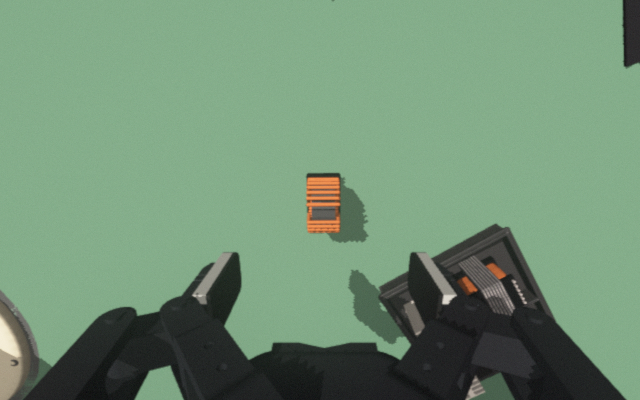

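Emit:
drive_tool --newtons 50 --rows '[[[1,0.018,-0.0005,-0.001,0],[1,0.023,0,0,0],[1,0.023,0,0,0],[1,0.018,0,0,0],[1,0.011,0,0,0],[1,0,0,0,0],[1,0,0,0,0],[-1,0,0,0,0],[-1,0,0,0,0],[-1,0,0,0,0],[-1,0,0,0,0],[-1,0,0,0,0],[-1,0,0,0,0],[-1,0,0,0,0],[-1,0,0,0,0]]]'

```text
time: 25.15
eef_pos: [0.4545, -0.0867, 0.0209]
eef_rot: [78.5, 89.9, -43.0]
wrist_force: [-1.7, -0.1, 6.6]
gripper_width: 0.0253
```

```bash
python3 - <<'E'
from h import *
plan([0.4542,-0.0875,0.11],-3.2)
im,d=arm.capture("wrist"); 
cv2.imwrite("pics/wrist20.png",im[:,:,::-1])
E
```

```text
t 25.15 pos [ 0.4545 -0.0867  0.0209] jawyaw -31.5 q7 -62.9 w 0.0253 F [-1.7 -0.1  6.6] tilt 0.07
turn -28.3 then shift tool [-89.1  -0.1   0.9]
```

View pics/wrist20.png

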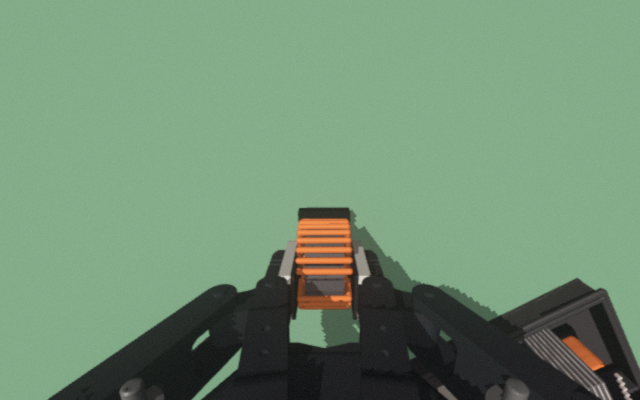

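Emit:
drive_tool --rows '[[[-1,-0.004,0,0,0],[-1,-0.014,0,0,0],[-1,-0.024,0,0,0],[-1,-0.026,0,0,-5.6],[-1,-0.016,0,0,-5.7],[-1,-0.006,0,0,-5.7],[-1,0,0,0,-5.7],[-1,0,0,0,-5.6],[-1,0,0,0,0]]]'

```text
time: 25.95
eef_pos: [0.4536, -0.0866, 0.1103]
eef_rot: [-133.4, 90.0, 133.6]
wrist_force: [0.8, 0.1, -1.5]
gripper_width: 0.0253
```

```bash
python3 - <<'E'
from h import *
plan([0.4994,0.2455,0.11],-3.2)
E
```

```text
t 25.95 pos [ 0.4536 -0.0866  0.1103] jawyaw -3.0 q7 -30.0 w 0.0253 F [ 0.8  0.1 -1.5] tilt 0.02
turn 0.2 then shift tool [   0.4   27.2 -334.1]
```

Emit:
drive_tool --rows '[[[-1,0,0.001,-0.012,0],[-1,0,0.002,-0.025,0],[-1,0,0.0028,-0.034,0],[-1,0,0.0028,-0.034,0],[-1,0,0.0028,-0.034,0],[-1,0,0.0028,-0.034,0],[-1,0,0.0028,-0.034,0],[-1,0,0.0028,-0.034,0],[-1,0,0.0028,-0.034,0],[-1,0,0.0025,-0.03,0],[-1,0,0.0015,-0.02,0],[-1,0,0.001,-0.009,0],[-1,0,0,0,0],[-1,0,0,0,0],[-1,0,0,0,0]]]'

```text
time: 27.2
eef_pos: [0.5002, 0.2431, 0.1096]
eef_rot: [-19.6, 89.9, -113.0]
wrist_force: [0.0, -0.8, -2.0]
gripper_width: 0.0253
```

```bash
python3 - <<'E'
from h import *
plan([0.4994,0.2455,0.024],-3.2)
print(np.round(arm.sense()["q"],1))
im,d=arm.capture("wrist"); 
cv2.imwrite("pics/wrist21.png",im[:,:,::-1])
im,d=arm.capture("top"); 
cv2.imwrite("pics/top21.png",cv2.resize(cv2.convertScaleAbs(im,alpha=1.8)[150:300,140:310],None,fx=4,fy=4)[:,:,::-1])
E
```

```text
t 27.2 pos [0.5002 0.2431 0.1096] jawyaw -3.4 q7 -65.1 w 0.0253 F [ 0.  -0.8 -2. ] tilt 0.13
turn -0.2 then shift tool [85.6 -0.8 -2.5]
[ 14.1  39.6 -57.7 107.3  40.4  56.4 -65.1]
```

View pics/wrist21.png

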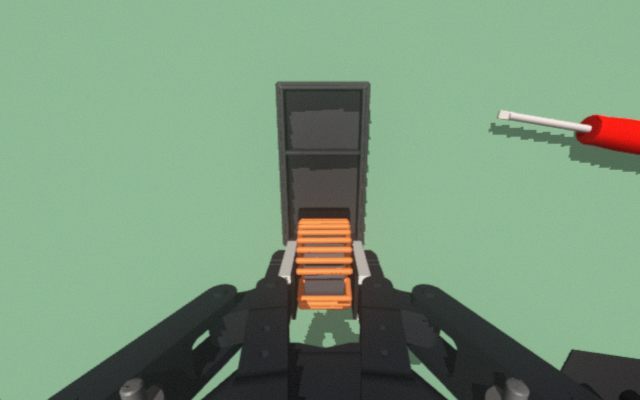

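View pics/top21.png

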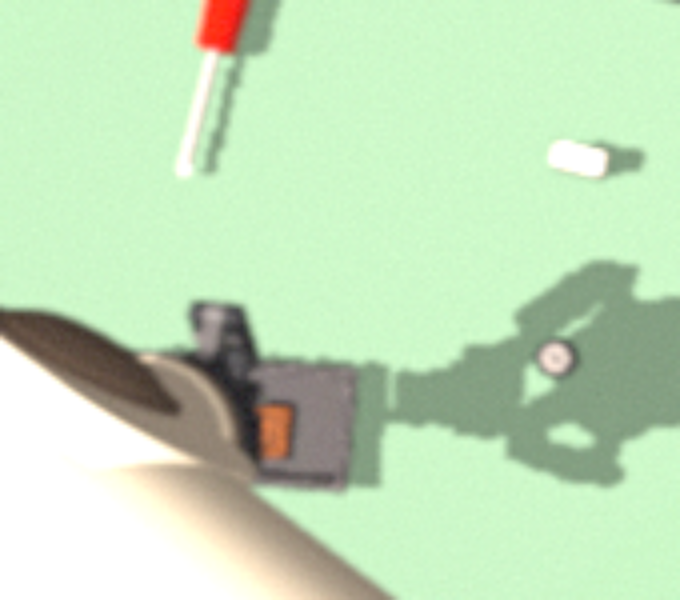

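Emit:
drive_tool --rows '[[[-1,0,-0.0008,-0.0025,0],[-1,0.018,0,0,0],[-1,0.024,0,0,0],[-1,0.02,0,0,0],[-1,0.012,0,0,0],[-1,0.006,0,0,0],[-1,0,0,0,0],[-1,0,0,0,0]]]'

```text
time: 27.97
eef_pos: [0.4998, 0.2483, 0.0307]
eef_rot: [156.2, 90.0, 62.9]
wrist_force: [0.4, 0.7, -0.6]
gripper_width: 0.0253
```

```bash
python3 - <<'E'
from h import *
plan([0.4994,0.2455,0.024],-3.2)
im,d=arm.capture("wrist"); 
cv2.imwrite("pics/wrist22.png",im[:,:,::-1])
E
```

```text
t 27.97 pos [0.4998 0.2483 0.0307] jawyaw -3.2 q7 -70.2 w 0.0253 F [ 0.4  0.7 -0.6] tilt 0.04
turn -0.0 then shift tool [ 6.7 -0.3  2.8]
```

View pics/wrist22.png

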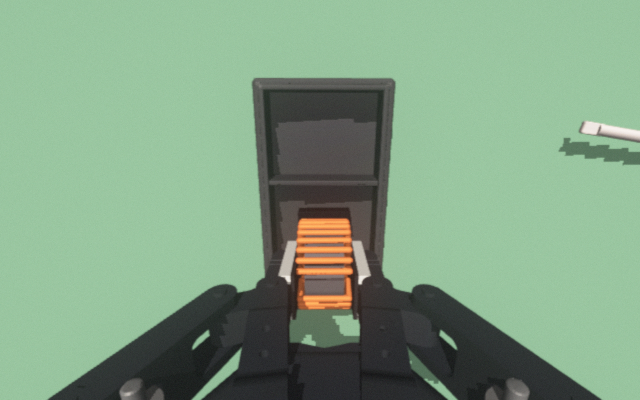

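Emit:
drive_tool --rows '[[[-1,0.002,0,0.003,0],[-1,0.002,0,0,0],[-1,0.0015,0,0,0],[-1,0.0005,0,0,0],[-1,0,0,0,0],[-1,0,0,0,0]]]'

```text
time: 28.52
eef_pos: [0.4994, 0.2451, 0.0243]
eef_rot: [118.4, 90.0, 25.2]
wrist_force: [-0.4, -0.7, -0.6]
gripper_width: 0.025
```

Emit:
drive_tool --rows '[[[-1,0.0005,0,0,0],[-1,0.0004,0,0,0],[-1,0,0,0,0],[-1,0,0,0,0]]]'

```text
time: 28.85
eef_pos: [0.4995, 0.2452, 0.0239]
eef_rot: [67.1, 90.0, -26.1]
wrist_force: [-1.3, -1.6, 5.1]
gripper_width: 0.0253
```

Emit:
drive_tool --rows '[[[-0.35,0,0,0,0],[-0.25,0,0,0,0],[-0.1,0,0,0,0],[0.05,0,0,0,0],[0.05,0,0,0,0],[0.05,0,0,0,0]]]'

```text
time: 29.35
eef_pos: [0.4994, 0.245, 0.0232]
eef_rot: [-88.1, 90.0, 178.7]
wrist_force: [0.2, -0.2, -0.2]
gripper_width: 0.0448
```

```bash
python3 - <<'E'
from h import *
plan([0.4994,0.2455,0.024],-3.2)
im,d=arm.capture("wrist"); 
cv2.imwrite("pics/wrist23.png",im[:,:,::-1])
E
```

```text
t 29.35 pos [0.4994 0.245  0.0232] jawyaw -3.2 q7 -70.4 w 0.0448 F [ 0.2 -0.2 -0.2] tilt 0.0
turn -0.0 then shift tool [-0.8 -0.  -0.5]
```

View pics/wrist23.png

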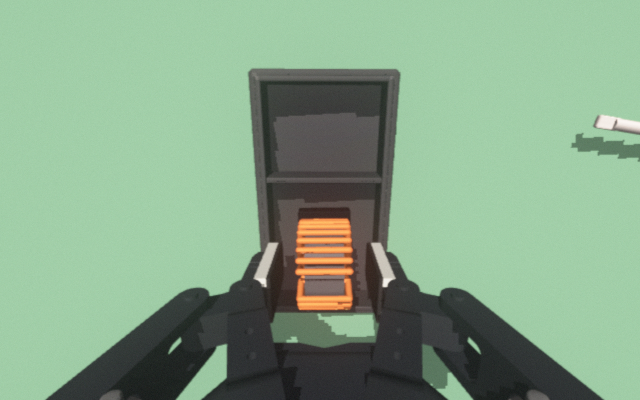

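Lift and go to the small capacitor (0.5402, 0.0845).

Emit:
drive_tool --rows '[[[0.05,-0.005,0,0,0],[0.05,-0.014,0,0,0],[0.05,-0.022,0,0,0],[0.3,-0.026,0,0,0],[1,-0.02,0,0,0],[1,-0.005,0,0,0]]]'

```text
time: 29.9
eef_pos: [0.5011, 0.2468, 0.1198]
eef_rot: [119.2, 89.7, 26.0]
wrist_force: [0.1, -0.1, 1.2]
gripper_width: 0.0775
```

```bash
python3 - <<'E'
from h import *
plan([0.5402,0.0845,0.10],-3.2)
E
```

```text
t 29.9 pos [0.5011 0.2468 0.1198] jawyaw -3.2 q7 -64.7 w 0.0775 F [ 0.1 -0.1  1.2] tilt 0.33
turn 0.0 then shift tool [ 19.6  48.  159.9]
```

Emit:
drive_tool --rows '[[[1,0,0.008,0.0265,0],[1,0,0.008,0.0265,0],[1,0,0.008,0.0265,0],[1,0,0.008,0.0265,0],[1,0.006,0.008,0.0265,0],[1,0.006,0.008,0.0265,0],[1,0,0,0,0],[1,0,0,0,0],[1,0,0,0,0]]]'

```text
time: 30.65
eef_pos: [0.5383, 0.084, 0.1037]
eef_rot: [167.0, 90.0, 73.7]
wrist_force: [-0.7, 0.9, 0.6]
gripper_width: 0.0852
```

```bash
python3 - <<'E'
from h import *
s,p,R=st()
im,d=arm.capture("wrist"); 
cv2.imwrite("pics/wrist24.png",im[:,:,::-1])
W=cloud("wrist",d,p,s["eef_rot"]); m=np.zeros((400,640),bool); m[:,240:410]=1
m&=(np.abs(W[...,0]-.54)<.04)&(np.abs(W[...,1]-.0845)<.04)&(W[...,2]<.05)
clusters(W,d,m)
plan([0.5402,0.0845,0.0185],-3.2)
E
```

```text
[313 189  29  36 816] h 0.0417 (array([540.3,  85.3]), array([21.1, 21.2]), 10.4) (array([540.4,  85.4]), array([21.2, 21.3]), 9.9)
t 30.7 pos [0.5382 0.0848 0.1038] jawyaw -3.1 q7 -48.7 w 0.0854 F [-0.2  1.  -0.2] tilt 0.06
turn 0.1 then shift tool [85.3  2.   0.3]
```

View pics/wrist24.png

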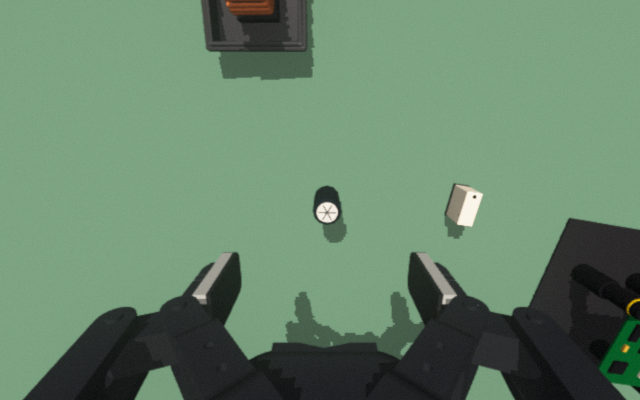

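Emit:
drive_tool --newtons 35 --rows '[[[1,0.016,0.002,-0.0005,0],[1,0.022,0,0,0],[1,0.022,0,0,0],[1,0.016,0,0,0],[1,0.009,0,0,0],[1,0,0,0,0],[1,0,0,0,0],[-1,0,0,0,0],[-1,0,0,0,0],[-1,0,0,0,0],[-1,0,0,0,0],[-1,0,0,0,0],[-1,0,0,0,0],[-1,0,0,0,0],[-1,0,0,0,0],[-1,0,0,0,0]]]'

```text
time: 32.03
eef_pos: [0.5408, 0.0838, 0.0188]
eef_rot: [63.2, 90.0, -30.0]
wrist_force: [-1.1, -1.4, 5.7]
gripper_width: 0.0205
```

```bash
python3 - <<'E'
from h import *
plan([0.5402,0.0845,0.0185],-3.2)
im,d=arm.capture("wrist"); 
cv2.imwrite("pics/wrist25.png",im[:,:,::-1])
E
```

```text
t 32.03 pos [0.5408 0.0838 0.0188] jawyaw -3.2 q7 -54.1 w 0.0205 F [-1.1 -1.4  5.7] tilt 0.04
turn -0.0 then shift tool [ 0.3 -0.6 -0.6]
```

View pics/wrist25.png

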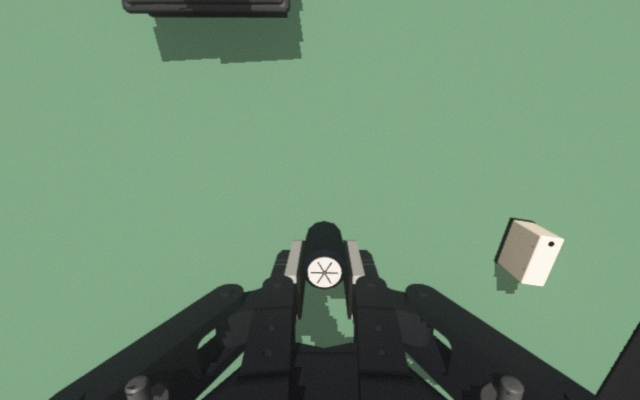

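Emit:
drive_tool --rows '[[[-1,-0.004,0,0,0],[-1,-0.014,0,0,0],[-1,-0.026,0,0,0],[-1,-0.03,0,0,0],[-1,-0.02,0,0,0],[-1,0,0,0,0]]]'

```text
time: 32.58
eef_pos: [0.5432, 0.0853, 0.1173]
eef_rot: [103.0, 89.6, 9.8]
wrist_force: [0.5, 0.1, -0.1]
gripper_width: 0.0204
```

```bash
python3 - <<'E'
from h import *
plan([0.503,0.3094,0.11],-3.2)
E
```

```text
t 32.58 pos [0.5432 0.0853 0.1173] jawyaw -3.2 q7 -47.9 w 0.0204 F [ 0.5  0.1 -0.1] tilt 0.41
turn 0.0 then shift tool [   7.3  -52.7 -221.5]
```

Emit:
drive_tool --rows '[[[-1,0,-0.003,-0.012,0],[-1,0,-0.006,-0.025,0],[-1,0,-0.008,-0.035,0],[-1,0,-0.008,-0.035,0],[-1,0,-0.008,-0.035,0],[-1,0,-0.008,-0.035,0],[-1,0,-0.006,-0.026,0],[-1,0,-0.003,-0.014,0],[-1,0,-0.001,-0.006,0],[-1,0,0,0,0],[-1,0,0,0,0],[-1,0,0,0,0]]]'

```text
time: 33.58
eef_pos: [0.5023, 0.3075, 0.1116]
eef_rot: [-17.7, 89.9, -111.0]
wrist_force: [0.8, -0.7, -1.0]
gripper_width: 0.0204
```

```bash
python3 - <<'E'
from h import *
plan([0.503,0.3094,0.0218],-3.2)
im,d=arm.capture("wrist"); 
cv2.imwrite("pics/wrist26.png",im[:,:,::-1])
plan([0.503,0.3094,0.0218],-3.2)
E
```

```text
t 33.58 pos [0.5023 0.3075 0.1116] jawyaw -3.3 q7 -69.6 w 0.0204 F [ 0.8 -0.7 -1. ] tilt 0.11
turn -0.1 then shift tool [89.8  0.6 -2.1]
t 33.63 pos [0.5026 0.3074 0.1118] jawyaw -3.4 q7 -69.6 w 0.02 F [ 0.3  0.7 -0.7] tilt 0.09
turn -0.2 then shift tool [89.9  0.3 -2.2]
```

View pics/wrist26.png

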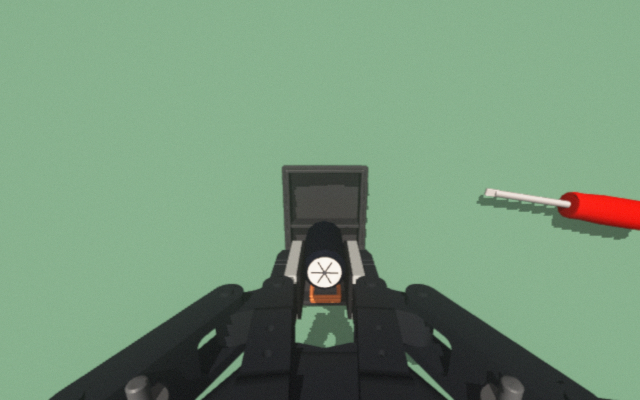

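Emit:
drive_tool --rows '[[[-1,0,0.0003,-0.003,0],[-1,0.018,0,0,0],[-1,0.026,0,0,0],[-1,0.022,0,0,0],[-1,0.012,0,0,0],[-1,0.006,0,0,0],[-1,0,0,0,0],[-1,0,0,0,0]]]'

```text
time: 34.3
eef_pos: [0.5028, 0.3127, 0.0289]
eef_rot: [153.2, 90.0, 59.9]
wrist_force: [0.4, 0.4, 0.5]
gripper_width: 0.0205
```

```bash
python3 - <<'E'
from h import *
plan([0.503,0.3094,0.0218],-3.2)
im,d=arm.capture("wrist"); 
cv2.imwrite("pics/wrist27.png",im[:,:,::-1])
E
```

```text
t 34.3 pos [0.5028 0.3127 0.0289] jawyaw -3.2 q7 -74.0 w 0.0205 F [0.4 0.4 0.5] tilt 0.04
turn -0.0 then shift tool [7.1 0.3 3.3]
```

View pics/wrist27.png

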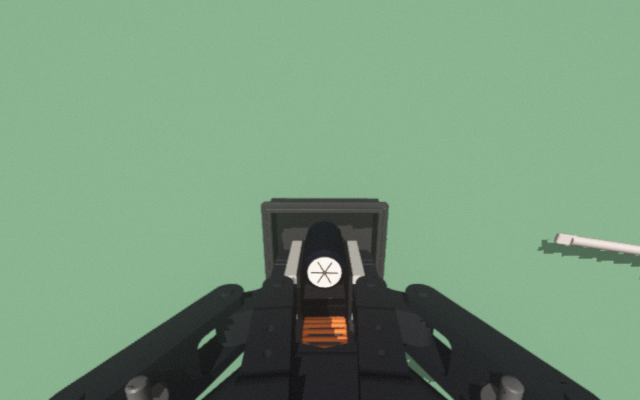

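Emit:
drive_tool --rows '[[[-1,0.003,0,0.002,0],[-1,0.002,0,0,0],[-1,0.001,0,0,0],[-1,0.0005,0,0,0],[-1,0,0,0,0],[-1,0,0,0,0]]]'

```text
time: 34.85
eef_pos: [0.5024, 0.3105, 0.0219]
eef_rot: [110.1, 90.0, 16.9]
wrist_force: [-0.1, -0.1, -1.1]
gripper_width: 0.0205
```

Emit:
drive_tool --rows '[[[-1,0.0005,0,0,0],[-1,0.0004,0,0,0],[-1,0,0,0,0],[-1,0,0,0,0]]]'

```text
time: 35.18
eef_pos: [0.5025, 0.3106, 0.0218]
eef_rot: [68.4, 90.0, -24.8]
wrist_force: [-1.9, -2.2, 6.6]
gripper_width: 0.0204
```

Emit:
drive_tool --rows '[[[-0.45,0,0,0,0],[-0.35,0,0,0,0],[-0.2,0,0,0,0],[-0.05,0,0,0,0],[-0.05,0,0,0,0],[-0.05,0,0,0,0]]]'

```text
time: 35.68
eef_pos: [0.5024, 0.3104, 0.0208]
eef_rot: [-73.3, 90.0, -166.5]
wrist_force: [0.1, -0.3, -0.1]
gripper_width: 0.0406
```

Emit:
drive_tool --rows '[[[-0.05,-0.004,0,0,0],[-0.05,-0.012,0,0,0],[-0.05,-0.02,0,0,0],[0,-0.026,0,0,0],[0.5,-0.03,0,0,0],[1,-0.03,0,0,0],[1,-0.03,0,0,0],[1,-0.03,0,0,0],[1,0,0.012,0.038,0],[1,0,0.012,0.038,0],[1,0,0.012,0.038,0],[1,0,0.012,0.038,0],[1,0,0.012,0.038,0],[1,0,0.012,0.038,0],[1,-0.02,0,0.036,0],[1,-0.02,0,0.036,0],[1,0,0,0,0],[1,0,0,0,0]]]'

```text
time: 37.18
eef_pos: [0.5583, 0.0035, 0.2445]
eef_rot: [66.9, 89.9, -26.7]
wrist_force: [0.6, 0.3, 0.0]
gripper_width: 0.0858
```

```bash
python3 - <<'E'
from h import *
s,p,R=st();print(p,s["time"],s["wrist_force"])
im,d=arm.capture("wrist"); 
cv2.imwrite("pics/wrist28.png",im[:,:,::-1])
im,d=arm.capture("top"); np.savez("top28.npz",p=im,d=d)
cv2.imwrite("pics/top28.png",im[:,:,::-1])
im,d=arm.capture("scene"); np.savez("scene28.npz",p=im,d=d)
cv2.imwrite("pics/scene28.png",im[:,:,::-1])
E
```

```text
[0.55828674 0.00351421 0.24452173] 37.1833 [0.56857461 0.32364039 0.03017295]
```

View pics/wrist28.png

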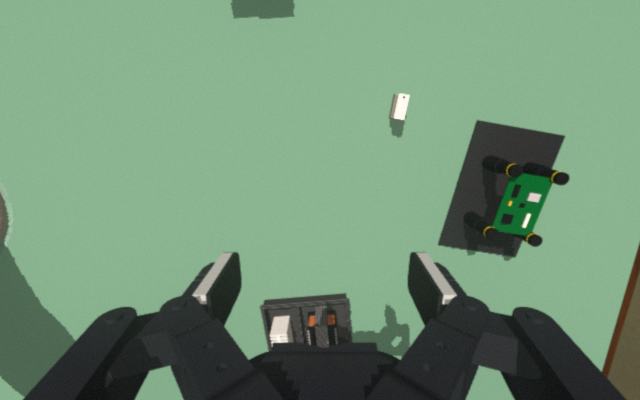

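View pics/scene28.png

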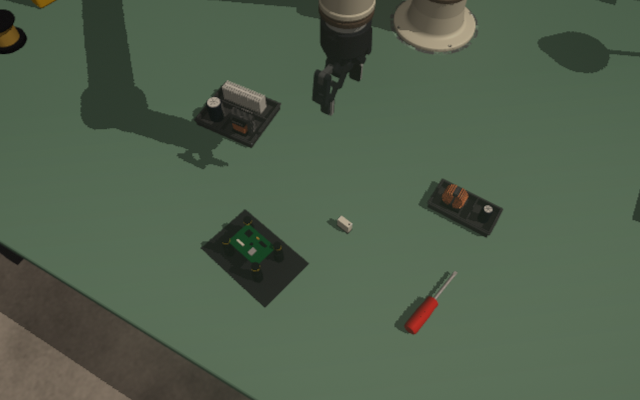

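View pics/top28.png

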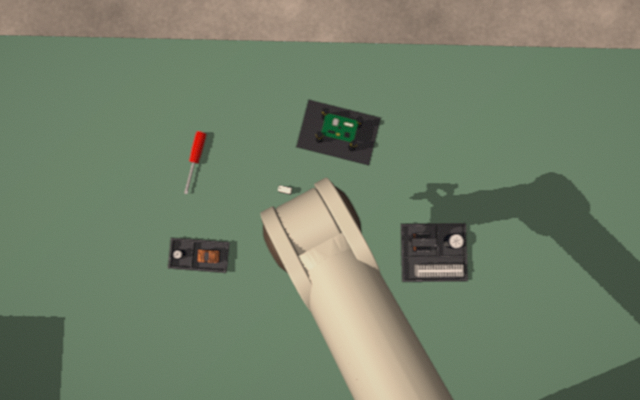

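```bash
python3 - <<'E'
from h import *
z=np.load("top28.npz");b=cv2.convertScaleAbs(z["p"],alpha=2.2)
a=cv2.resize(b[215:290,395:475],None,fx=5,fy=5,interpolation=cv2.INTER_CUBIC);c=cv2.resize(b[215:290,160:240],None,fx=5,fy=5,interpolation=cv2.INTER_CUBIC)
cv2.imwrite("pics/fin.png",np.hstack([c,a])[:,:,::-1])
W=cloud("top",z["d"]); m=np.zeros((400,640),bool); m[215:290,395:475]=1;m[215:290,160:240]=1
clusters(W,z["d"],m,0.033)
E
```

```text
[410 233  26  19 374] h 0.0519 (array([ 539.9, -240.3]), array([18. , 54.6]), 1.6) (array([ 539.7, -240.1]), array([40.9, 55.1]), 1.2)
[445 234  18  15 218] h 0.0577 (array([ 543.6, -312.1]), array([30.1, 33.2]), 45.8) (array([ 543.3, -310.2]), array([31.8, 33.9]), 1.0)
[173 250  10   9  79] h 0.0484 (array([501.5, 313. ]), array([18.1, 19.5]), 54.2) (array([501.7, 312.4]), array([18.3, 21.8]), 0.1)
[198 250  21  13 230] h 0.0563 (array([498. , 245.5]), array([24.6, 33.6]), 0.8) (array([498.8, 245.6]), array([44.7, 25.5]), 87.3)
[417 265  45  12 403] h 0.0466 (array([ 476.6, -278.1]), array([ 24.9, 100.2]), 1.3) (array([ 476.6, -278.2]), array([ 25. , 100.3]), 1.4)
```

View pics/fin.png

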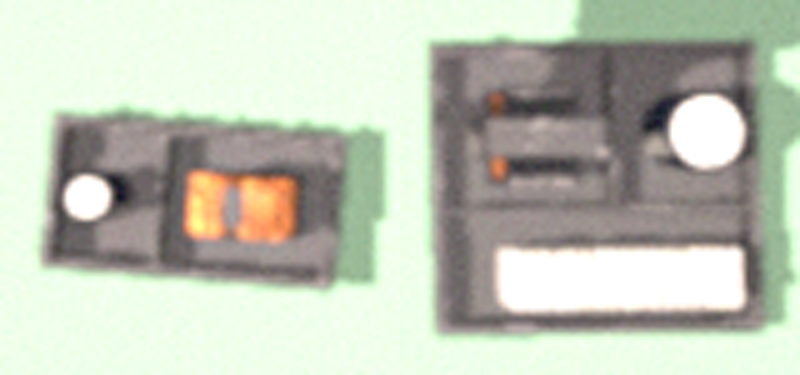

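```bash
python3 -c "
from station import arm
print(arm.hand_in())"
```

```text
the job is handed in; nothing more can be done
None
```

Both kits are made up, in the order you listed, and the job was handed in at about 37 s. Each part was lowered in 0.5 mm steps until the wrist force showed contact with the compartment floor, then released.

- **Power-supply kit (tote3):** the transformer is in the largest compartment, the large capacitor in the smaller one beside it, and the heat sink in the long one.
- **Filter kit (tote2):** the toroidal choke is in the larger compartment and the small capacitor in the smaller one.

The final pictures show all five parts standing upright inside their compartments. Each top reads 2–3 mm higher in the top camera than before the move, which matches the 3 mm tote floor. The relay, screwdriver and board fixture look unmoved by eye. The arm was clear of everything, and the wrist forces I read stayed under about 8 N.

Two measurements disagreed:
- **Height offset:** the top camera read heights 3–6 mm too high before and after, so I positioned from the wrist camera.
- **Tote size:** the depth images showed the tote outlines about 6–8 mm too large in both cameras. I relied on their centres and your stated sizes instead.

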